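# Pull down the locker flap across the belt with the hook rod

### The job

The rivet cartons are in the steel locker that stands across the belt, and its flap is pulled down with the hook rod. Take the rod from its rest, feel its finger through the eye of the lug on the flap, draw the flap off its roller catch and swing it gently all the way down onto its rest arms with the hook still in the eye, then unhook and lay the rod back in its rest as it lay. Touch the locker with nothing but the rod, do not force the rod or let the flap slam, and leave the other things where they are.

Things in the scene. Friction and masses are not known exactly. Their poses are not given: they have to be found in the camera images.
- rod: Pull rod, 255 mm long, 0.18 kg. Flat-sided wooden handle, 20 mm wide (y), 26 mm high (z), from 80 mm behind to 20 mm ahead of the origin; then a 7 mm steel shaft along +x. At x = +167 mm it bends into a straight finger towards +y. Origin: on the centre line near the centre of mass; grip here across y, firmly (80 N or more): loads act 167 mm ahead. z is up as it lies.
- rod_tip (a point): Middle of the blunt end face of the rod's finger, at (167, 32, 0) mm in the rod's frame; the finger is 7.2 mm thick. It fits the eye of the flap: a 12 mm hole along the flap's y, 20 mm below the top of a steel lug 5 mm thick (y), 40 mm high, standing 42 mm out from the face. The finger goes in along +y; with its end 12 to 20 mm beyond the lug's middle the shaft clears the lug.
- rest: Black rest fixed to the table, in which the rod lies; place and yaw vary. Base plate 210x60x8 mm with two open-topped, flared saddles: one under the handle, 60 mm behind the origin, 24 mm wide inside; one under the shaft, 100 mm ahead, 14 mm wide inside; tops 73 mm high. Origin on the table under the rod's origin; x along the lying rod towards its hook.
- rest_seat (a point): Where the rod's origin lies when the rod is in its rest (to 4 mm along x): 58 mm above the table, over the origin of the rest. The lying rod has the same axes as the rest.
- locker: Grey steel locker 140 mm deep (x), 280 wide (y), 335 high, on legs, fixed; place and yaw vary. Origin: middle of its footprint on the table. A blue flap closes its front (-x): 232 mm wide, from 6 to 166 mm above the hinge line, outer face at x = -70 mm while shut. Two dark rest arms at y = -95 and +95 mm reach 114 mm out in front, just under the hinge line.
- flap_hinge (a point): Middle of the flap's hinge line, at (-70, 0, 146) mm in the locker's frame; the hinge line runs along the locker's y. Axes those of the locker.
- flap_slot (a point): Point that moves with the flap: middle of the eye's range, at mid width, 108 mm up the flap from the hinge line and 28 mm out from its face. Axes those of the locker while shut; z always runs up the flap away from the hinge, -x out of its face. The lug is clamped in slots: the true centre of the eye lies up to 16 mm above or below this point along z. How far is not measured; see it or feel for it.
- flap (a joint): Flap angle, rad. 0: shut, upright; it grows as the top edge swings out (-x) and down; 1.55: fully down, on its arms, the lug underneath. A sprung roller catch holds it shut: 8 to 14 N at the eye, straight out, within the first 8 mm. Then stiff hinges keep it where it is left; moving it takes 1 to 4 N at the eye, right down to the stop.
- pot_red_1: Red pot, 228 mm wide, 68 mm high, standing in front of the locker; origin at the middle of its underside. It stays there.
- punch_1: Rivet set (small stepped steel punch), 24 mm thick, 66 mm high, standing loose on the table right of the locker's front; leave it standing where it is.

How it is judged:
By the outcome, as a careful person would: the job done as asked, in the order asked, and still so for the second after the job is handed in, with the robot touching nothing.
It also fails if it takes over 67 s, if anything falls off the work surface, if the arm or the gripper's body presses on something with over 40 N, if the wrist force passes 120 N, or if a joint passes its speed limit or range.

### The arm

A 7-joint arm with a two-finger parallel gripper is mounted at the origin on a cart in front of the work surface, level with it; the furniture and walls round the work are solid. World frame = base frame: x ahead of the robot, y to its left, z up, the work surface at z = 0. Lengths are in m, angles in rad, forces in N, time in s.
With the tool pointing down it reaches from about 0.4 to 0.9 m from the base axis. Payload 5.5 kg.
Tool frame: the origin (TCP) lies midway between the tips of the shut fingers; the grasp point (between the pads) lies 19 mm behind it (manip.grip_depth is the distance from the TCP to the grasp point, in m); z points along the fingers, x is the direction in which the jaws open and shut, and the axes are right-handed (so a half turn about z gives the same grasp; the last joint's range is limited). The gripper opens to 92 mm and grips with 3 to 60 N. Pads are 19 mm wide; open, the fingers measure 130 mm over their backs; the gripper's body (75 mm by 190 mm) begins 47 mm behind the grasp point.
Start: joints at [1.393, 0.501, -0.427, 1.55, 0.221, 1.138, -0.21], TCP at [0.277, -0.588, 0.196] pointing down, gripper open.
Joint ranges: [-2.88, 2.88], [-0.31, 2.03], [-1.54, 1.56], [0.2, 2.42], [-1.41, 4.55], [0.19, 2.02], [-2.57, 2.57]. Speed limits (rad/s): [2.57, 2.57, 3.14, 3.14, 3.14, 3.14, 3.14].

### API

Orientations are given as a unit quaternion [x, y, z, w].
In Python, from bench import manip, effector, viewer gives the robot as it stands. Calls block until the motion is done:
- manip.move_pose(position, orientation): joint-space move of the TCP to a pose.
- manip.servo_line(position, ori=None, vel=0.15): straight line of the TCP; ori=None keeps the orientation; vel is the mean speed in m/s.
- manip.movej(angles): joint-space move.
- effector.open_jaws() and effector.close(f_grip=None): open the fingers fully, or close them until they stop; f_grip is the grip in N (None keeps the last).
- manip.sleep(seconds).
- manip.solve_ik(position, orientation): joint angles nearest the present ones, or None.
- viewer.get_image(name): name is "scene" or "top" or "wrist"; returns the picture (480x640x3 uint8, red, green, blue); there is no depth.
- viewer.get_calibration(name): a dict with "vfov" (degrees; the focal length in pixels is half the picture's height over the tangent of half this angle, whatever the lens; pixels are square), "cx", "cy" (the principal point, pixels), "dist_coeffs" ([k1, k2, p1, p2, k3] as OpenCV has them; the pictures are not rectified), "eye" and "attitude" of the camera in the world. Camera axes: x right, y down, z forward; pixel columns grow to the right and rows downward; lengths in m; the calibration is good to about 2 mm. A picture is of the moment at which its call begins: read the wrist's pose just before it. get_calibration takes no time and is no camera call; for the wrist camera it gives the pose at the moment of the call.
A pose or a line that the arm cannot do raises manip.PlanningError and nothing moves.
- manip.hand_in(): hands the job in, once; it reports no verdict.
Readings, each from a call of its own:
- manip.current_clock(): time.
- manip.current_q(): joint angles.
- manip.current_joint_velocities(): joint speeds.
- manip.current_tau(): joint torques, N m.
- manip.current_tool_pos(): TCP position.
- manip.current_tcp_rot(): TCP orientation.
- manip.current_force(): force on the tool from outside, world axes, zero at the start.
- manip.current_wrist_torque(): the same for the moment, N m.
- manip.current_finger_gap(): finger opening in m.
Only numpy, scipy, OpenCV 4.12 (cv2) and the standard library are available. Lean on these libraries where they do the work, as an engineer would, in place of code of your own. Each camera call takes 0.05 s, during which the arm holds its last target.

## Working session

There is one attempt and no reset: what is moved stays moved. The work goes in short steps, each a Python script; the robot and the scene stay as the last script left them, time stands still between calls to the robot, and variables do not carry over. Pictures are saved under pics/ and viewed, and the job is handed in when it is done.

```bash
ls; mkdir -p pics
python3 - <<'E'
from bench import manip, effector, viewer
import cv2
print(manip.current_clock(),manip.grip_depth)
for n in ["scene","top","wrist"]:
    c=viewer.get_calibration(n);print(n,c)
    cv2.imwrite(f"pics/{n}0.png",viewer.get_image(n)[:,:,::-1])
E
```

```text
pics
0.0 0.0188
scene {'vfov': 52.86703062910238, 'cx': 322.43123136293224, 'cy': 236.87347869879832, 'dist_coeffs': array([-0.10431686,  0.        ,  0.        ,  0.        ,  0.        ]), 'eye': array([0.15332153, 0.44148723, 0.63384464]), 'attitude': array([-0.28792276,  0.831763  , -0.44759888,  0.15787983])}
top {'vfov': 51.63069697804267, 'cx': 319.8771653310523, 'cy': 238.5675391449862, 'dist_coeffs': array([-0.00177224,  0.        ,  0.        ,  0.        ,  0.        ]), 'eye': array([ 0.52400115, -0.11972162,  1.21935531]), 'attitude': array([-0.70351136,  0.70939674, -0.02831426,  0.03203641])}
wrist {'vfov': 62.74040177637644, 'cx': 317.9887727467296, 'cy': 244.84550948455285, 'dist_coeffs': array([0.00351338, 0.        , 0.        , 0.        , 0.        ]), 'eye': array([ 0.34104406, -0.55698285,  0.38356147]), 'attitude': array([ 0.83706593, -0.53055176, -0.07198502,  0.11248827])}
```

View pics/scene0.png

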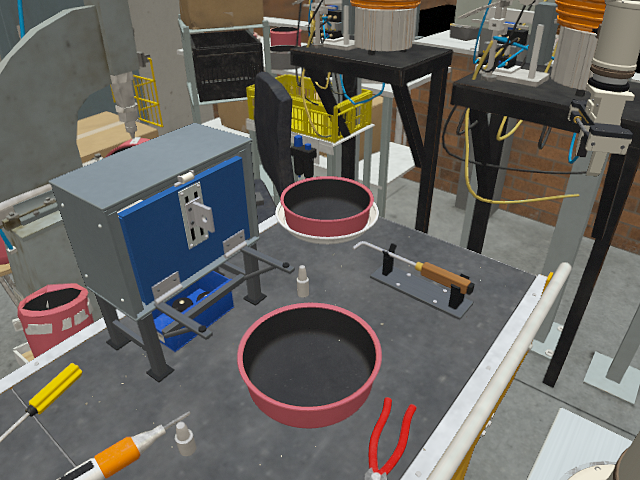

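View pics/top0.png

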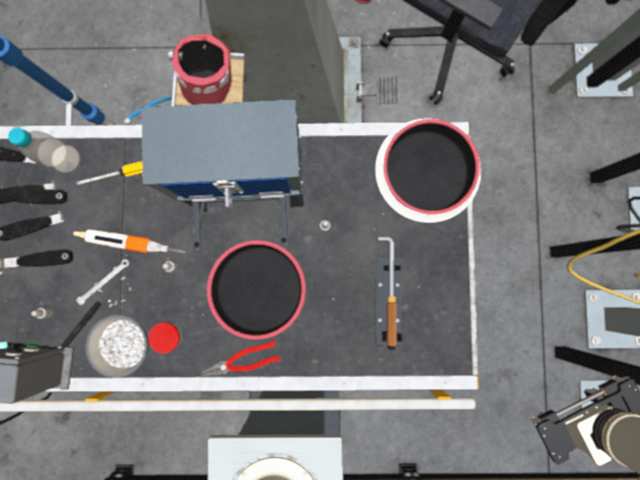

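View pics/wrist0.png

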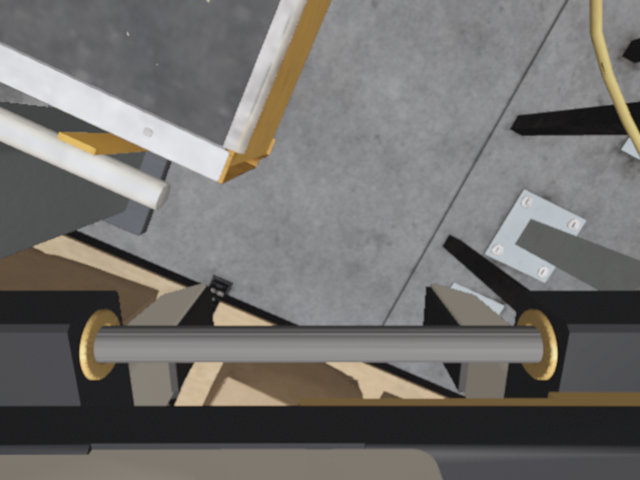

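The scene view shows the locker with its lug near (203,215), and the rod in its rest with the hook at (358,245) and the handle at (447,278). In the top view, the rod runs from the bend at (392,238) to the handle end at (392,347), with its finger pointing left. The locker's top spans about (143..298, 103..185).

```bash
cat > h.py <<'E'
import numpy as np, cv2
from scipy.spatial.transform import Rotation as R
def K(c):
    f=240/np.tan(np.radians(c['vfov'])/2)
    return np.array([[f,0,c['cx']],[0,f,c['cy']],[0,0,1]])
def ray(c,px):
    p=cv2.undistortPoints(np.array(px,float).reshape(-1,1,2),K(c),c['dist_coeffs']).reshape(-1,2)
    d=np.c_[p,np.ones(len(p))]
    return c['eye'],R.from_quat(c['attitude']).apply(d)
def onz(c,px,z):
    e,d=ray(c,px); return e+d*((z-e[2])/d[:,2])[:,None]
def onplane(c,px,p0,n):
    e,d=ray(c,px); return e+d*(((p0-e)@n)/(d@n))[:,None]
def proj(c,P):
    r=R.from_quat(c['attitude']).inv(); 
    rv=r.as_rotvec(); t=-r.apply(c['eye'])
    return cv2.projectPoints(np.array(P,float).reshape(-1,1,3),rv,t,K(c),c['dist_coeffs'])[0].reshape(-1,2)
E
python3 - <<'E'
import cv2,numpy as np
t=cv2.imread('pics/top0.png')
a=t[220:360,350:430]; cv2.imwrite('pics/t_rod.png',cv2.resize(a,None,fx=4.2,fy=4.2,interpolation=cv2.INTER_CUBIC))
a=t[90:250,130:310]; cv2.imwrite('pics/t_lock.png',cv2.resize(a,None,fx=3.7,fy=3.7,interpolation=cv2.INTER_CUBIC))
s=cv2.imread('pics/scene0.png')
a=s[120:340,40:300]; cv2.imwrite('pics/s_lock.png',cv2.resize(a,None,fx=2.7,fy=2.7,interpolation=cv2.INTER_CUBIC))
E
```

```text
(no output)
```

View pics/t_rod.png

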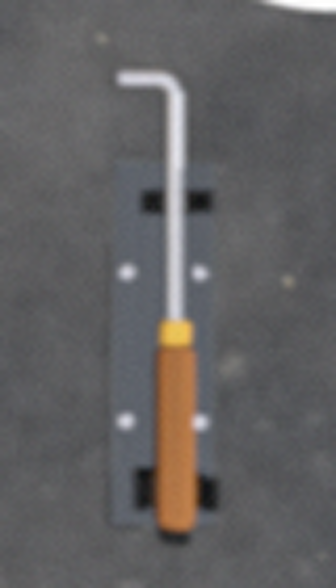

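View pics/t_lock.png

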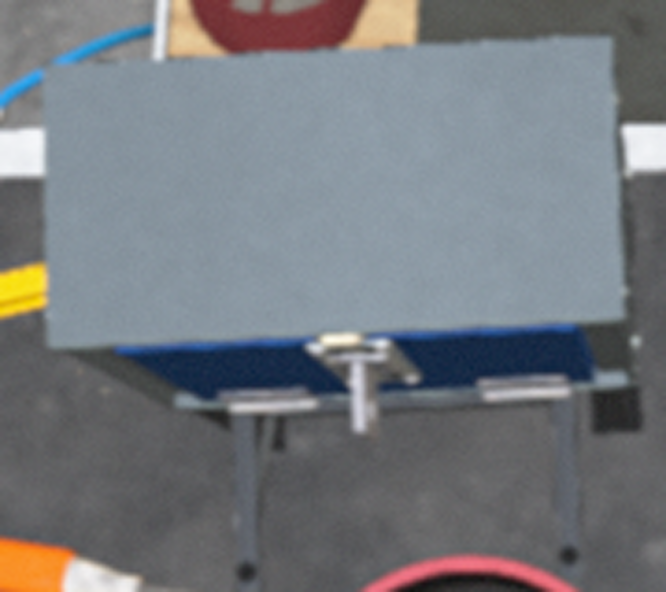

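View pics/s_lock.png

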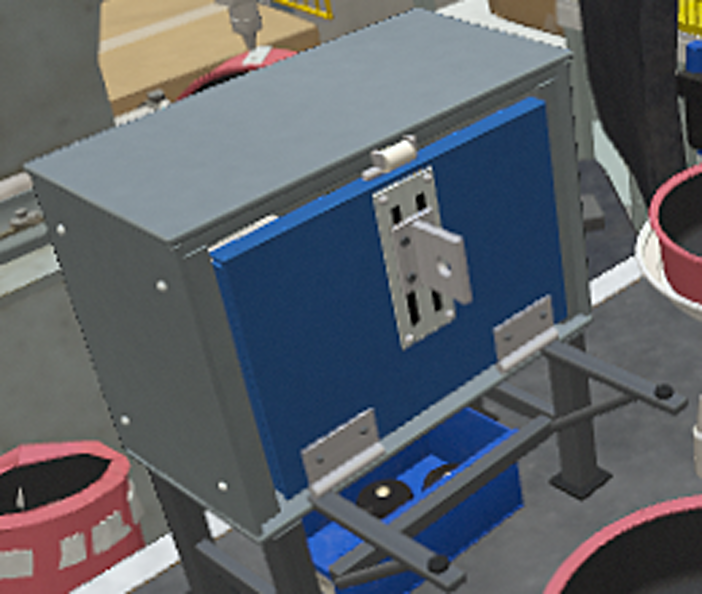

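Run:
```python
from h import *
from bench import viewer
c=viewer.get_calibration('top'); s=viewer.get_calibration('scene')
def cr(p,f,o): return (np.array(p,float)+.5)/f-.5+np.array(o)
P=onz(c,cr([[47,346],[623,322],[43,66],[612,38]],3.7,(130,90)),.335)
print(P)
fl,fr,bl,br=P
print(np.linalg.norm(fl-fr),np.linalg.norm(bl-br),np.linalg.norm(fl-bl),np.linalg.norm(fr-br))
u=(fl-fr)+(bl-br); d=(bl-fl)+(br-fr)
print('yaw',np.arctan2(-u[0],u[1]),np.arctan2(d[1],d[0]),'centre',P.mean(0))
# scene front corners of top
S=onz(s,cr([[172,246],[571,55],[28,163],[415,10]],2.7,(40,120)),.335)
print(S); fl,fr,bl,br=S;u=(fl-fr)+(bl-br); d=(bl-fl)+(br-fr)
print('yaw',np.arctan2(-u[0],u[1]),np.arctan2(d[1],d[0]),'centre',S.mean(0))
# rod: 
t=cv2.imread('pics/top0.png')
pts=cr([[173,88],[176,318],[176,345],[177,525]],4.2,(350,220))
print('rod',onz(c,pts,.058)); print('tip',onz(c,cr([[118,79],[184,79],[152,79]],4.2,(350,220)),.0616))
print('screws',onz(c,cr([[127,272],[200,272],[126,421],[201,423]],4.2,(350,220)),.008))
print('base corners',onz(c,cr([[118,157],[213,159],[110,523],[218,521]],4.2,(350,220)),.008))
print('black',onz(c,cr([[177,202],[176,490]],4.2,(350,220)),.073))
```

```text
[[ 0.70315906  0.20523971  0.335     ]
 [ 0.71243038 -0.07673028  0.335     ]
 [ 0.84393508  0.21042564  0.335     ]
 [ 0.85528157 -0.07189182  0.335     ]]
0.2821223710634608 0.28254538301153787 0.14087151182616017 0.14293310692948433
yaw 0.03652151939265055 0.0353288672990675 centre [0.77870152 0.06676081 0.335     ]
[[ 0.69209107  0.2090775   0.335     ]
 [ 0.7077295  -0.06883343  0.335     ]
 [ 0.84010689  0.21077504  0.335     ]
 [ 0.84976453 -0.06274364  0.335     ]]
yaw 0.04584147220106222 0.02684169794941974 centre [0.772423   0.07206887 0.335     ]
rod [[ 0.61727212 -0.28042991  0.058     ]
 [ 0.48953658 -0.27950391  0.058     ]
 [ 0.47469882 -0.27920221  0.058     ]
 [ 0.37659359 -0.27775859  0.058     ]]
tip [[ 0.62227665 -0.24940454  0.0616    ]
 [ 0.62196156 -0.28615861  0.0616    ]
 [ 0.62211432 -0.26833989  0.0616    ]]
screws [[ 0.51472743 -0.25859429  0.008     ]
 [ 0.51438568 -0.30079294  0.008     ]
 [ 0.42941475 -0.25645507  0.008     ]
 [ 0.42794328 -0.29952587  0.008     ]]
base corners [[ 0.58132674 -0.25458862  0.008     ]
 [ 0.57970183 -0.30973603  0.008     ]
 [ 0.37166313 -0.24624054  0.008     ]
 [ 0.37232898 -0.30806935  0.008     ]]
black [[ 0.55326628 -0.27927672  0.073     ]
 [ 0.39722146 -0.27555573  0.073     ]]
```

Run:
```python
from h import *
from bench import viewer
s=viewer.get_calibration('scene'); c=viewer.get_calibration('top')
Rm=R.from_euler('z',.036)
pts=[]
for y in(-.116,.116):
  for z in (.152,.312): pts.append((-.07,y,z))
for y in(-.14,.14):
  for x in (-.07,.07): pts.append((x,y,.335))
pts+=[(-.098,0,.254),(-.112,0,.274),(-.112,0,.234)]
for nm,cc,b,f in (('scene',s,(40,120,300,340),3),('top',c,(130,90,310,250),4)):
  W=np.array([.776,.0685,0])+Rm.apply(pts)
  im=cv2.imread(f'pics/{nm}0.png')
  a=cv2.resize(im[b[1]:b[3],b[0]:b[2]],None,fx=f,fy=f,interpolation=cv2.INTER_CUBIC)
  for p in proj(cc,W): 
    q=tuple(int(v) for v in ((p-np.array(b[:2])+.5)*f-.5)); cv2.drawMarker(a,q,(0,255,255),1,9,1)
  cv2.imwrite(f'pics/ov_{nm}.png',a)
e=[40+444.5/2.7-.5,120+269.5/2.7-.5]
n=Rm.apply([0,1,0]);
for cen in ([.776,.0685,0],[.7787,.0668,0],[.7724,.0721,0]):
  cen=np.array(cen);p=onplane(s,[e],cen+n*.0025,n); print(p,Rm.inv().apply(p-cen))
```

```text
[[0.67908259 0.06751109 0.25906188]] [[-0.09689021  0.0025      0.25906188]]
[[0.68148751 0.06580046 0.25734757]] [[-0.09718548  0.0025      0.25734757]]
[[0.67409188 0.071061   0.26261945]] [[-0.09828182  0.0025      0.26261945]]
```

View pics/ov_scene.png

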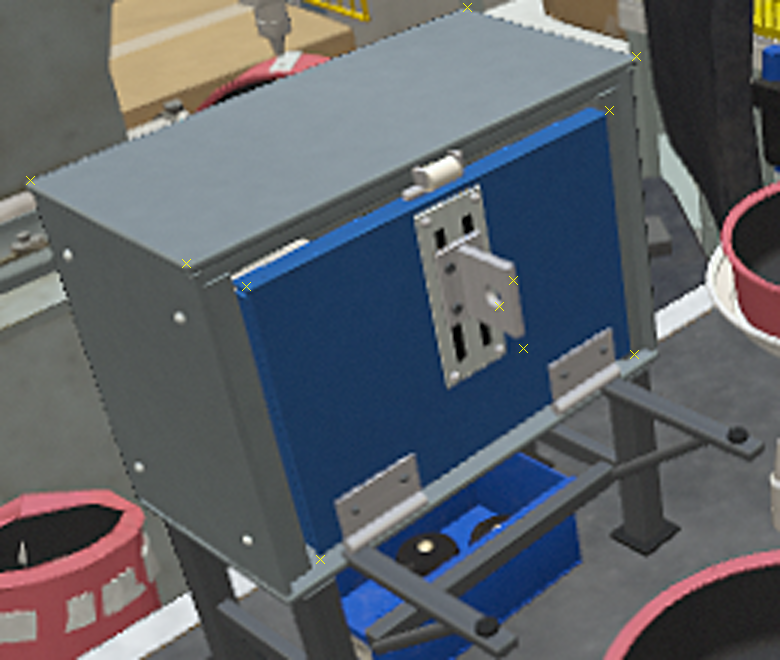

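View pics/ov_top.png

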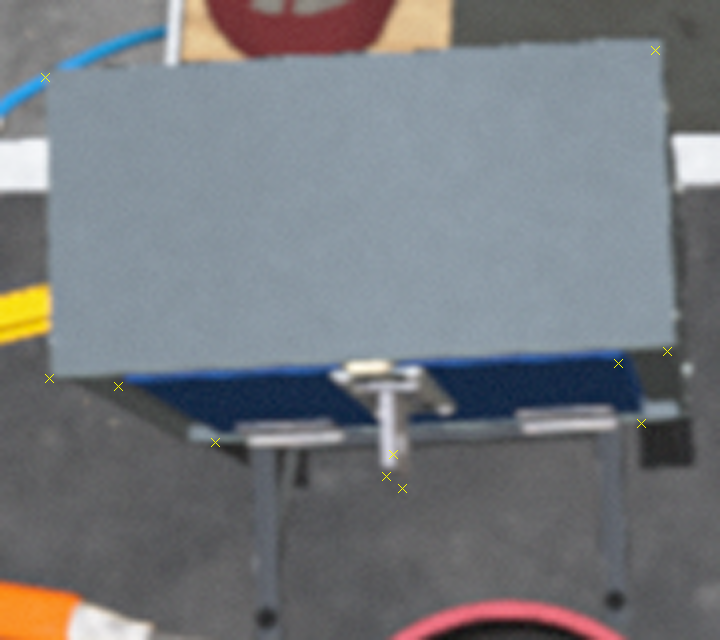

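Run:
```python
from h import *
from bench import manip, viewer
print(R.from_quat(manip.current_tcp_rot()).as_matrix().round(3), manip.current_force(), manip.current_finger_gap())
T=R.from_quat(manip.current_tcp_rot())
c=viewer.get_calibration('wrist')
print('cam in tool',T.inv().apply(c['eye']-manip.current_tool_pos()),(T.inv()*R.from_quat(c['attitude'])).as_matrix().round(3))
c=viewer.get_calibration('top')
print('pot,punch',onz(c,[[256,289]],.068),onz(c,[[325,225]],.066))
# rod->tool: tool z=-rodz ; camera ahead
for sg in (1,-1):
  # tool y = sg*rod x, z=-z, x = y cross z
  for yaw,pos in [(-.015,(.455,-.279,.039)),(-.015,(.455,-.279,.2)),(.036,(.51,.03,.24)),(.036,(.433,.045,.099)),(.036,(.42,.01,.095)),(.036,(.40,.0,.095)),(.036,(.38,-.1,.095)),(.036,(.37,-.2,.095))]:
    Rr=R.from_euler('z',yaw).as_matrix(); y=sg*Rr[:,0]; z=-Rr[:,2]; x=np.cross(y,z)
    q=R.from_matrix(np.c_[x,y,z]).as_quat()
    s=manip.solve_ik(pos,q); print(sg,pos,None if s is None else np.round(s,2))
```

```text
[[ 0.427 -0.904 -0.001]
 [-0.904 -0.427  0.001]
 [-0.002 -0.    -1.   ]] [-0.4932975  -0.54821573  0.03688687] 0.09183467012771684
cam in tool [-0.00038578 -0.07085021 -0.18895272] [[ 1.    -0.     0.001]
 [ 0.     0.964  0.265]
 [-0.001 -0.265  0.964]]
pot,punch [[0.50686158 0.03450233 0.068     ]] [[ 0.65447517 -0.12628263  0.066     ]]
1 (0.455, -0.279, 0.039) [ 1.22  0.68 -0.93  1.95  0.72  0.88  1.46]
1 (0.455, -0.279, 0.2) [ 1.36  0.46 -1.1   1.82  0.46  1.13  1.66]
1 (0.51, 0.03, 0.24) [ 0.98  0.64 -1.52  1.83  0.66  1.34  0.9 ]
1 (0.433, 0.045, 0.099) [ 0.94  0.7  -1.42  2.14  0.82  1.05  0.69]
1 (0.42, 0.01, 0.095) [ 1.02  0.63 -1.38  2.17  0.76  0.99  0.81]
1 (0.4, 0.0, 0.095) [ 1.08  0.56 -1.38  2.22  0.71  0.94  0.87]
1 (0.38, -0.1, 0.095) [ 1.2   0.37 -1.15  2.23  0.47  0.81  1.35]
1 (0.37, -0.2, 0.095) [ 1.38  0.41 -1.1   2.17  0.5   0.84  1.57]
-1 (0.455, -0.279, 0.039) [ 0.83  0.51 -0.41  1.96  0.3   0.73 -1.34]
-1 (0.455, -0.279, 0.2) [ 0.93  0.3  -0.51  1.84  0.17  1.05 -1.23]
-1 (0.51, 0.03, 0.24) [ 0.77  0.33 -1.07  1.83  0.32  1.16 -1.93]
-1 (0.433, 0.045, 0.099) [ 0.7   0.39 -1.    2.14  0.45  0.83 -2.12]
-1 (0.42, 0.01, 0.095) [ 0.73  0.34 -0.92  2.18  0.38  0.79 -1.98]
-1 (0.4, 0.0, 0.095) [ 0.77  0.3  -0.93  2.22  0.34  0.77 -1.93]
-1 (0.38, -0.1, 0.095) [ 0.85  0.23 -0.72  2.24  0.22  0.74 -1.56]
-1 (0.37, -0.2, 0.095) [ 0.96  0.26 -0.58  2.18  0.21  0.75 -1.3 ]
```

```bash
cat >> h.py <<'E'
def tq(yaw,pitch=0.):
    # tool orientation for rod of given yaw (and pitch about its y, + = hook down)
    M=R.from_euler('ZY',[yaw,pitch]).as_matrix(); y=-M[:,0]; z=-M[:,2]
    return R.from_matrix(np.c_[np.cross(y,z),y,z]).as_quat()
E
python3 - <<'E'
from h import *
from bench import manip, viewer
manip.move_pose([.455,-.279,.16],tq(-.015))
c=viewer.get_calibration('wrist'); im=viewer.get_image('wrist')[:,:,::-1]; cv2.imwrite('pics/w1.png',im)
print(manip.current_clock(),manip.current_tool_pos(),c)
np.save('w1.npy',c,allow_pickle=True)
E
```

```text
1.5417 [ 0.4546041  -0.28062869  0.16008289] {'vfov': 62.74040177637644, 'cx': 317.9887727467296, 'cy': 244.84550948455285, 'dist_coeffs': array([0.00351338, 0.        , 0.        , 0.        , 0.        ]), 'eye': array([ 0.52541626, -0.28121252,  0.34910616]), 'attitude': array([-0.69499958,  0.70652258,  0.09470965, -0.09397611])}
```

View pics/w1.png

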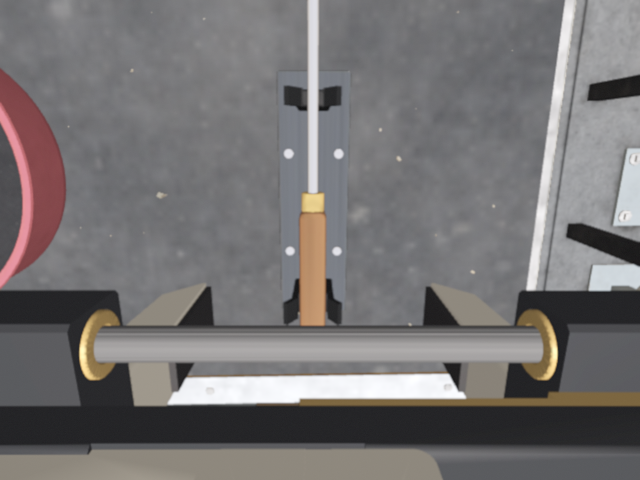

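The wrist view shows the shaft at column 313, the yellow ferrule at rows 193..212, handle columns 300..325, and the saddles at rows 97 and 300.

Run:
```python
from h import *
c=np.load('w1.npy',allow_pickle=True).item(); im=cv2.imread('pics/w1.png')
hsv=cv2.cvtColor(im,cv2.COLOR_BGR2HSV)
m=(hsv[...,0]<25)&(hsv[...,1]>110)&(hsv[...,2]>80); m[:,:270]=0;m[:,360:]=0;m[335:]=0
e=[]
for r in range(196,322,6):
    x=np.where(m[r])[0]; e.append([x.min()-.0,x.max(),r])
e=np.array(e,float); print(e[::4])
P=onz(c,np.c_[(e[:,0]+e[:,1])/2,e[:,2]],.068); print('handle',P[::4]); f=np.polyfit(P[:,0],P[:,1],1); print('slope',f[0],np.polyval(f,.455))
g=im.astype(int).sum(2); s=[]
for r in range(5,185,6):
    x=np.where(g[r,295:332]>480)[0]+295
    if len(x): s.append([x.mean(),r,len(x)])
s=np.array(s); P=onz(c,s[:,:2],.06); f=np.polyfit(P[:,0],P[:,1],1); print('shaft',P[::8],s[::8],'slope',f[0],np.polyval(f,.455))
print('ferr front',onz(c,[[313,192.5]],.065))
print('saddle',onz(c,[[313,97],[313,303]],.073))
print('screws',onz(c,[[289,154],[339,154],[290,251.5],[337,251.5]],.008), 'base',onz(c,[[278.5,71],[350.5,71],[280,288],[346,288]],.008))
```

```text
[[302. 303. 196.]
 [300. 324. 220.]
 [300. 324. 244.]
 [300. 324. 268.]
 [299. 325. 292.]
 [301. 323. 316.]]
handle [[ 0.48478228 -0.26978081  0.068     ]
 [ 0.46715804 -0.27622617  0.068     ]
 [ 0.44905892 -0.27585842  0.068     ]
 [ 0.43034465 -0.2754783   0.068     ]
 [ 0.41098487 -0.27508518  0.068     ]
 [ 0.39094719 -0.27467842  0.068     ]]
slope 0.013787453764238258 -0.27478595324957716
shaft [[ 0.60827567 -0.27964166  0.06      ]
 [ 0.57972053 -0.27874362  0.06      ]
 [ 0.54939082 -0.27813638  0.06      ]
 [ 0.51713233 -0.27749092  0.06      ]] [[313.    5.   11. ]
 [312.5  53.   10. ]
 [312.5 101.   10. ]
 [312.5 149.   10. ]] slope -0.022998339774946638 -0.2760286098894308
ferr front [[ 0.48675706 -0.27730607  0.065     ]]
saddle [[ 0.55078942 -0.27865388  0.073     ]
 [ 0.40407157 -0.27577058  0.073     ]]
screws [[ 0.51186145 -0.25688932  0.008     ]
 [ 0.51117208 -0.29912712  0.008     ]
 [ 0.42607662 -0.25471874  0.008     ]
 [ 0.4253713  -0.29713853  0.008     ]] base [[ 0.57675728 -0.25081044  0.008     ]
 [ 0.57582929 -0.30847071  0.008     ]
 [ 0.39102925 -0.24422466  0.008     ]
 [ 0.39000512 -0.30535066  0.008     ]]
```

Run:
```python
from h import *
from bench import manip, viewer, effector
manip.servo_line([.455,-.2763,.12],tq(-.022),vel=.1); manip.sleep(.3)
print(manip.current_tool_pos(),manip.current_force())
manip.servo_line([.455,-.2763,.0392],vel=.12); manip.sleep(.3)
print(manip.current_tool_pos(),manip.current_force(),manip.current_wrist_torque(), R.from_quat(manip.current_tcp_rot()).as_matrix().round(4))
c=viewer.get_calibration('wrist'); cv2.imwrite('pics/w2.png',viewer.get_image('wrist')[:,:,::-1])
print(manip.current_clock())
```

```text
[ 0.45538818 -0.27655401  0.12056852] [-0.30015416 -0.18516274  0.02008033]
[ 0.4553749  -0.27664119  0.03981805] [-0.59623949  0.9668195   0.2412917 ] [0.05392166 0.02764968 0.06699997] [[-2.210e-02 -9.998e-01  9.000e-04]
 [-9.998e-01  2.210e-02 -8.000e-04]
 [ 7.000e-04 -9.000e-04 -1.000e+00]]
3.5667
```

View pics/w2.png

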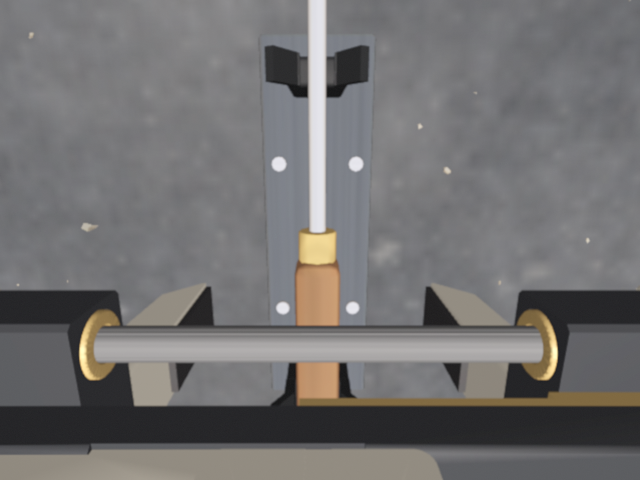

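The rod is centred between the jaws at column 318, so I'm gripping at the gripper's stated maximum of 60 N. The prompt asks for 80 N but also gives 60 N as the limit.

Run:
```python
from h import *
from bench import manip, viewer, effector
print(effector.close(f_grip=60)); manip.sleep(.2)
print(manip.current_finger_gap(),manip.current_tool_pos(),manip.current_force())
manip.servo_line([.455,-.2763,.125],vel=.1); manip.sleep(.2)
print(manip.current_finger_gap(),manip.current_tool_pos(),manip.current_force(),manip.current_wrist_torque(),manip.current_clock())
s=viewer.get_image('scene')[:,:,::-1];cv2.imwrite('pics/s3.png',s)
cv2.imwrite('pics/s3c.png',cv2.resize(s[150:350,290:530],None,fx=3,fy=3,interpolation=cv2.INTER_CUBIC))
```

```text
False
0.0004837630763610064 [ 0.45538399 -0.27209644  0.04078041] [-4.73224645 12.0022413  21.46311439]
0.00016098758877561815 [ 0.45458858 -0.27598137  0.12429163] [-0.46046176  0.59604449  0.32399746] [0.06812045 0.00397251 0.01050706] 6.425
```

View pics/s3c.png

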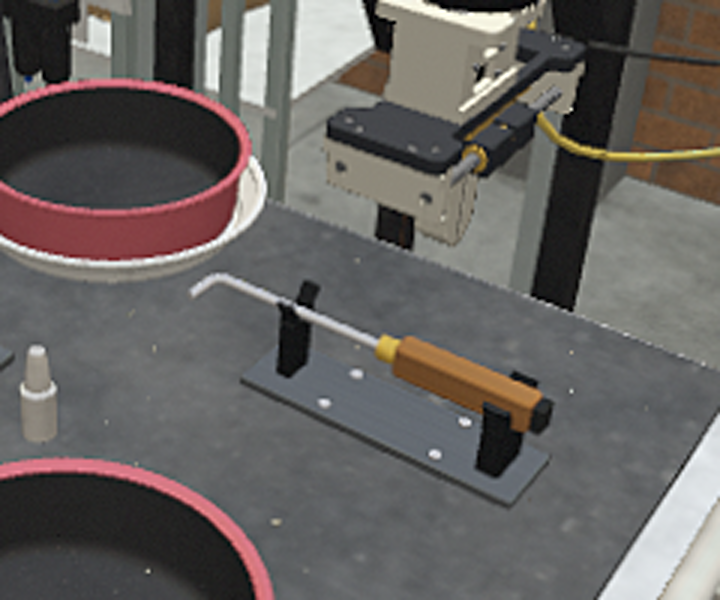

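Run:
```python
from h import *
from bench import manip, viewer, effector
s=viewer.get_calibration('scene');t=viewer.get_calibration('top')
print(proj(s,[manip.current_tool_pos(),[.455,-.2763,.058],[.622,-.28,.058]]),proj(t,[manip.current_tool_pos()]))
cv2.imwrite('pics/w3.png',viewer.get_image('wrist')[:,:,::-1])
a=viewer.get_image('top')[:,:,::-1]
cv2.imwrite('pics/t3.png',cv2.resize(a[220:390,300:480],None,fx=3.5,fy=3.5,interpolation=cv2.INTER_CUBIC))
```

```text
[[434.36394458 243.65995319]
 [430.09608278 271.5483238 ]
 [361.11695128 241.59897765]] [[394.46878163 312.26461954]]
```

View pics/w3.png

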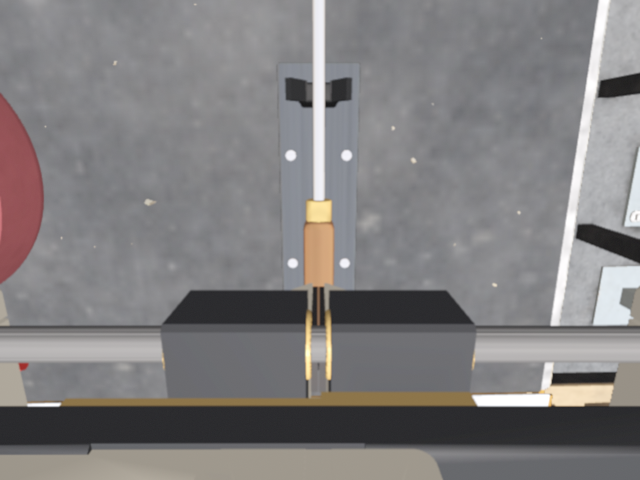

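View pics/t3.png

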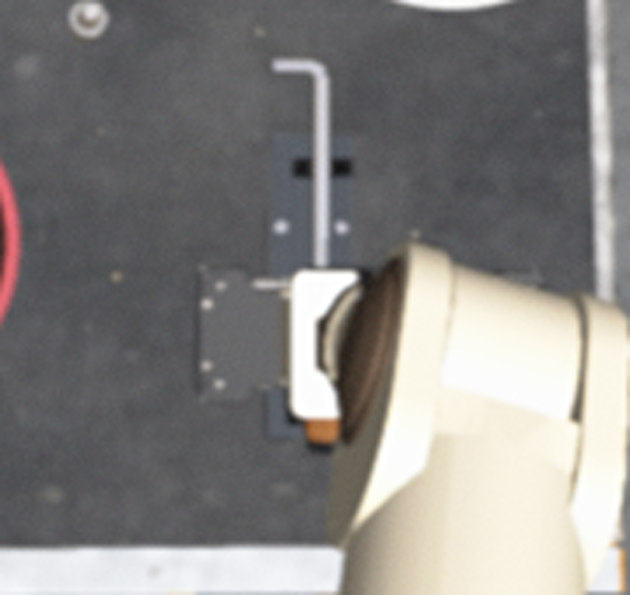

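View pics/s3.png

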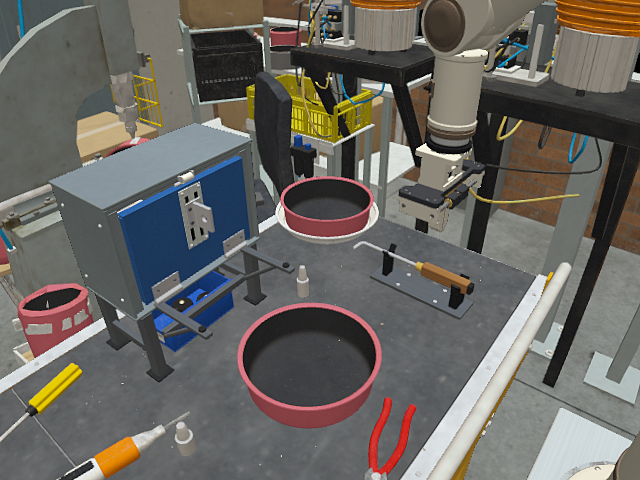

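Run:
```python
from h import *
from bench import manip, viewer, effector
s=viewer.get_calibration('scene');w=viewer.get_calibration('wrist')
p=manip.current_tool_pos(); T=R.from_quat(manip.current_tcp_rot())
im=cv2.imread('pics/s3.png'); b=(360,140,500,290)
a=cv2.resize(im[b[1]:b[3],b[0]:b[2]],None,fx=5,fy=5,interpolation=cv2.INTER_CUBIC)
for d in (0,-.0188,-.0658):
  for ox,oy in ((0,0),(.095,.0375),(.095,-.0375),(-.095,.0375)) if d<-.05 else ((0,0),(0,.0095),(0,-.0095)):
    q=proj(s,[p+T.apply([ox,oy,d])])[0]; cv2.drawMarker(a,tuple(int(v) for v in (q-b[:2]+.5)*5),(0,0,255) if d else (0,255,0),1,14,2)
cv2.imwrite('pics/s3d.png',a)
im=cv2.imread('pics/w3.png'); 
for d in (0,-.0188):
    for oy in (.0095,-.0095,0): 
        q=proj(w,[p+T.apply([0,oy,d])])[0]; cv2.drawMarker(im,tuple(int(v) for v in q),(0,0,255) if d else (0,255,0),1,10,1)
cv2.imwrite('pics/w3d.png',cv2.resize(im[200:420,180:460],None,fx=2.8,fy=2.8))
```

```text
(no output)
```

View pics/s3d.png

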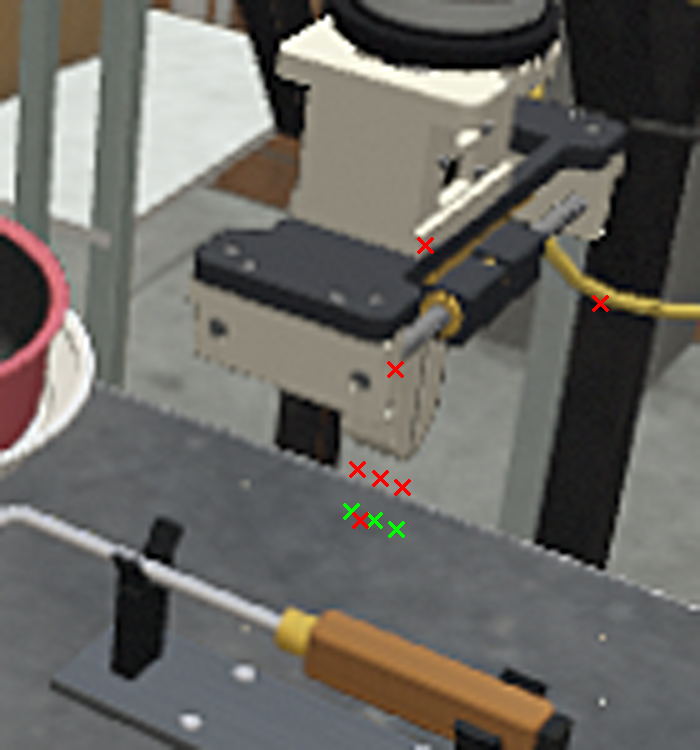

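View pics/w3d.png

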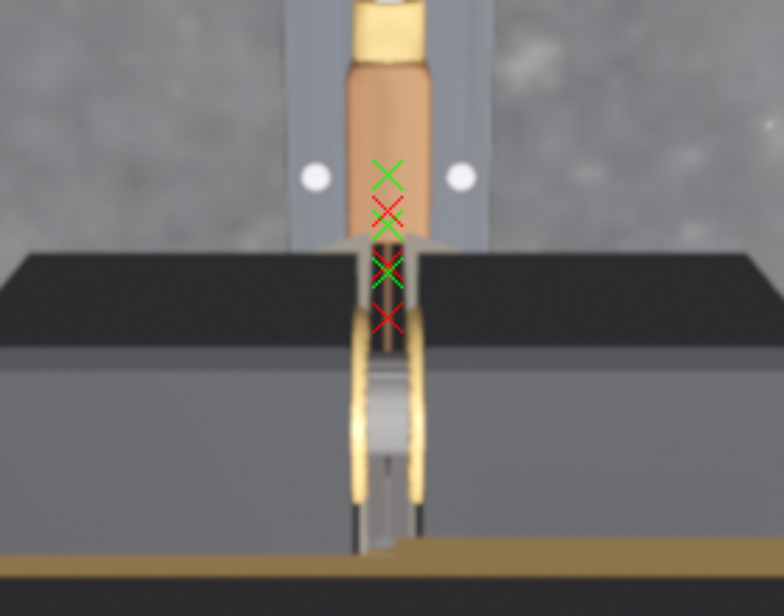

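Findings from this attempt:
- **Missed grip:** `close()` returned False. The jaws shut above the handle at a reported z of 0.041, with 21 N upward.
- **Finger offset:** in both the scene and wrist views the real fingertips sit well above the reported TCP, by roughly 25–30 mm.
- **Rod:** still lying undisturbed in its rest.

I'll check the offset by lowering the open jaws in guarded steps and looking.

Run:
```python
from h import *
from bench import manip, viewer, effector
effector.open_jaws()
manip.servo_line([.4546,-.2763,.04],vel=.12)
for z in (.03,.022,.015):
    manip.servo_line([.4546,-.2763,z],vel=.08)
    f=manip.current_force(); print(z,f.round(2))
    if np.linalg.norm(f)>6: break
manip.sleep(.2)
print(manip.current_tool_pos(),manip.current_clock(),manip.current_force())
s=viewer.get_image('scene')[:,:,::-1];cv2.imwrite('pics/s4.png',s)
b=(360,140,500,290)
cv2.imwrite('pics/s4c.png',cv2.resize(s[180:310,350:500],None,fx=5,fy=4.6,interpolation=cv2.INTER_CUBIC))
```

```text
0.03 [0.32 0.13 0.14]
0.022 [-0.75 -0.4   0.23]
0.015 [ 0.15  0.14 -0.79]
[ 0.45475867 -0.27635102  0.01510692] 9.8667 [-0.13640639  0.5107859   0.37194492]
```

View pics/s4c.png

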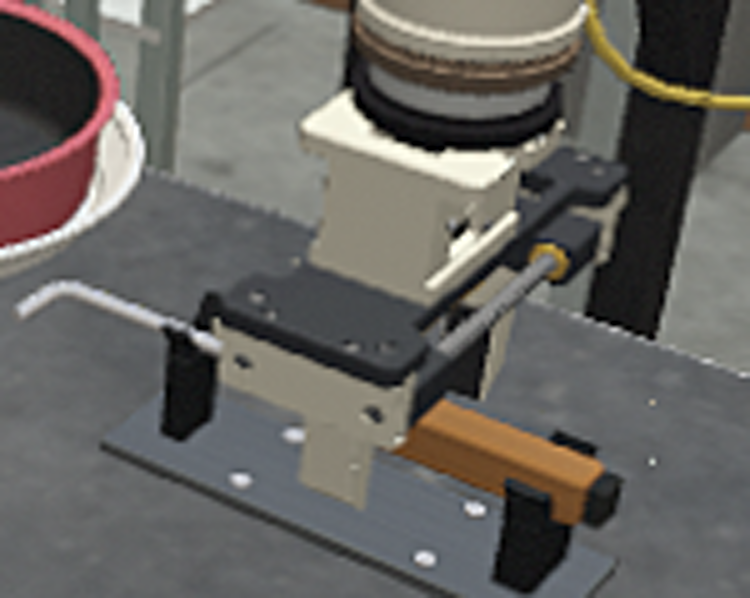

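Run:
```python
from h import *
from bench import viewer
s=viewer.get_calibration('scene')
px=[[350+x/5,180+y/4.6] for x,y in ((298,487),(367,507),(308,425),(215,380),(402,447))]
for yy in (-.2763+.065,-.2763+.05): print(onplane(s,px,np.array([0,yy,0]),np.array([0,1.,0])).round(4))
```

```text
[[ 0.4641 -0.2113  0.0592]
 [ 0.4352 -0.2113  0.0632]
 [ 0.4634 -0.2113  0.0915]
 [ 0.5039 -0.2113  0.0956]
 [ 0.4255 -0.2113  0.0985]]
[[ 0.4712 -0.2263  0.046 ]
 [ 0.4417 -0.2263  0.0501]
 [ 0.4705 -0.2263  0.079 ]
 [ 0.5119 -0.2263  0.0832]
 [ 0.4317 -0.2263  0.0862]]
```

The scene view puts the finger's open tip at about (417,288). With reported TCP z = 0.015, the real tip is at about z = 0.045–0.05, so the fingers really are about 30 mm shorter than stated. The body plate clears the handle top by only a few mm, so I'll go 2 mm lower and close.

Run:
```python
from h import *
from bench import manip, viewer, effector
manip.servo_line([.4548,-.2764,.0125],vel=.05); print(manip.current_force().round(2))
print(effector.close(f_grip=60)); manip.sleep(.2)
print(manip.current_finger_gap(),manip.current_tool_pos(),manip.current_force(),manip.current_clock())
cv2.imwrite('pics/w5.png',viewer.get_image('wrist')[:,:,::-1])
s=viewer.get_image('scene')[:,:,::-1];cv2.imwrite('pics/s5.png',s)
cv2.imwrite('pics/s5c.png',cv2.resize(s[180:310,350:500],None,fx=5,fy=4.6,interpolation=cv2.INTER_CUBIC))
```

```text
[-0.02 -0.04  0.84]
False
0.019597774998975925 [ 0.4547769  -0.27639071  0.01248365] [-0.55631859 -0.12386592  0.92543047] 11.4833
```

View pics/s5c.png

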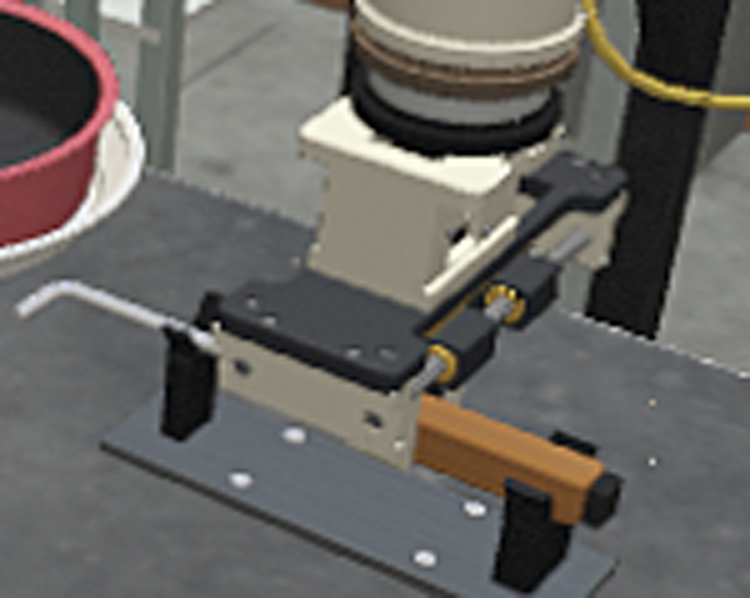

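View pics/w5.png

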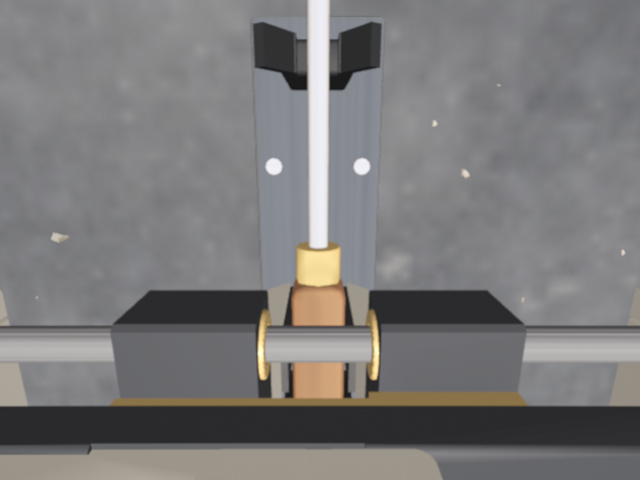

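Gripped: the gap is 19.6 mm, the rod is straight between the jaws, and the rod's origin is 45.5 mm above the reported TCP. Next I'll lift it and hold the tip in front and to the right of the lug, then measure tip against eye in the same pictures.

```bash
cat >> h.py <<'E'
LY=.037; ROFF=np.array([.0,0,.0455])
def tcp_for_tip(tip,yaw=LY):
    return np.array(tip)-R.from_euler('z',yaw).apply([.167,.032,0])-ROFF
def tip_of(p,yaw=LY): return np.array(p)+R.from_euler('z',yaw).apply([.167,.032,0])+ROFF
CEN=np.array([.776,.069,0])
def loc(p): return R.from_euler('z',LY).inv().apply(np.array(p)-CEN)
def wor(p): return CEN+R.from_euler('z',LY).apply(p)
E
python3 - <<'E'
from h import *
from bench import manip, viewer, effector
manip.servo_line([.4548,-.2764,.10],vel=.1)
manip.servo_line([.4548,-.2764,.235],vel=.25)
manip.servo_line(tcp_for_tip(wor([-.148,-.03,.259])),tq(LY),vel=.25); manip.sleep(.3)
p=manip.current_tool_pos(); print(p,'tip',tip_of(p),loc(tip_of(p)),manip.current_force().round(2),manip.current_wrist_torque().round(3),manip.current_finger_gap(),manip.current_clock())
for n in ('scene','top'): cv2.imwrite(f'pics/{n}6.png',viewer.get_image(n)[:,:,::-1])
s=cv2.imread('pics/scene6.png'); cv2.imwrite('pics/s6c.png',cv2.resize(s[140:290,140:300],None,fx=4.8,fy=4,interpolation=cv2.INTER_CUBIC))
t=cv2.imread('pics/top6.png'); cv2.imwrite('pics/t6c.png',cv2.resize(t[160:260,180:300],None,fx=6,fy=6,interpolation=cv2.INTER_CUBIC))
for n in ('scene','top'): print(proj(viewer.get_calibration(n),[tip_of(p)]))
E
```

```text
[ 0.46353964 -0.00535926  0.21348454] tip [0.62924161 0.03279643 0.25898454] [-0.14799717 -0.03074997  0.25898454] [ 0.68  1.08 -1.77] [0.051 0.002 0.029] 0.0195442321651327 14.8417
[[243.66525177 220.40450509]]
[[243.93067336 227.43953613]]
```

View pics/s6c.png

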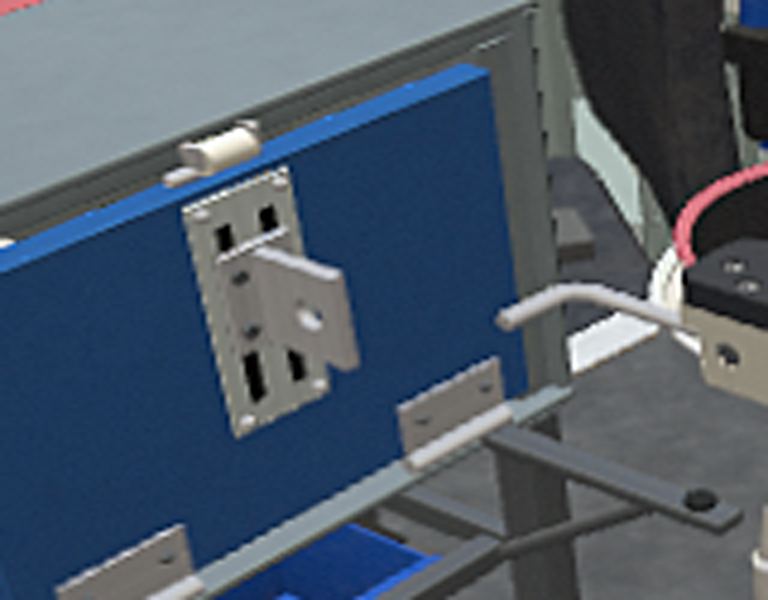

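View pics/t6c.png

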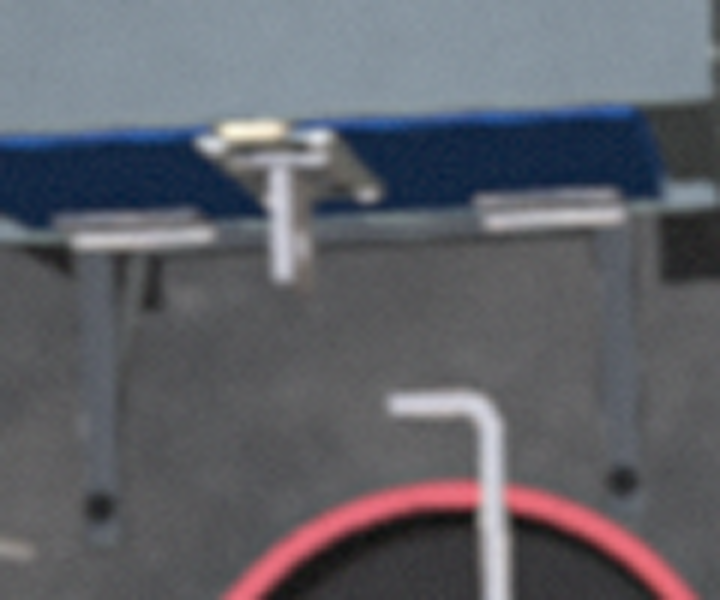

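Run:
```python
from h import *
from bench import viewer
s=viewer.get_calibration('scene');t=viewer.get_calibration('top')
for zt in (.276,.28):
  px=[[180+(x+.5)/6-.5,160+(y+.5)/6-.5] for x,y in ((284.5,283),(280,170))]
  # apply top residual (tip obs - pred = +.3,-.35)
  P=onz(t,np.array(px)-[.3,-.35],zt); print('lug end/root',P,loc(P))
n=R.from_euler('z',LY).apply([0,1,0])
for y0 in (P[0],):
  for res in ((0,0),(1.3,-1.3)):
    q=onplane(s,np.array([[204.2,218.9]])-res,y0+n*.0025,n); print('eye',q,loc(q))
```

```text
lug end/root [[0.66695974 0.06342178 0.276     ]
 [0.70360749 0.06516174 0.276     ]] [[-0.10917197 -0.00154083  0.276     ]
 [-0.07248495 -0.00115772  0.276     ]]
lug end/root [[0.66635357 0.06264522 0.28      ]
 [0.70284592 0.0643778  0.28      ]] [[-0.10980645 -0.00229444  0.28      ]
 [-0.07327499 -0.00191296  0.28      ]]
eye [[0.68128164 0.06569952 0.25811055]] [[-9.47756183e-02  2.05560552e-04  2.58110551e-01]]
eye [[0.68494374 0.06583508 0.2545049 ]] [[-9.11110171e-02  2.05560552e-04  2.54504900e-01]]
```

The scene view shows the finger tip at (245.0,219.1), against a prediction of (243.7,220.4), and the eye at (204.2,218.9). In the top view the tip is at (244.3,227.1), within 0.5 px of prediction. That puts the eye at about (0.6805, 0.064, 0.258). I'll move beside it and look again.

Run:
```python
from h import *
from bench import manip, viewer, effector
E=np.array([.6805,.0637,.258]); n=R.from_euler('z',LY).apply([0,1,0])
manip.servo_line(tcp_for_tip(E-n*.018),tq(LY),vel=.1); manip.sleep(.3)
p=manip.current_tool_pos(); print('tip',tip_of(p),manip.current_force().round(2),manip.current_clock())
for nm in ('scene','top'): cv2.imwrite(f'pics/{nm}7.png',viewer.get_image(nm)[:,:,::-1])
s=cv2.imread('pics/scene7.png'); cv2.imwrite('pics/s7c.png',cv2.resize(s[185:255,170:270],None,fx=8,fy=8,interpolation=cv2.INTER_CUBIC))
t=cv2.imread('pics/top7.png'); cv2.imwrite('pics/t7c.png',cv2.resize(t[170:230,190:280],None,fx=8,fy=8,interpolation=cv2.INTER_CUBIC))
```

```text
tip [0.68090246 0.04543826 0.25815222] [ 0.24  0.54 -0.47] 15.925
```

View pics/s7c.png

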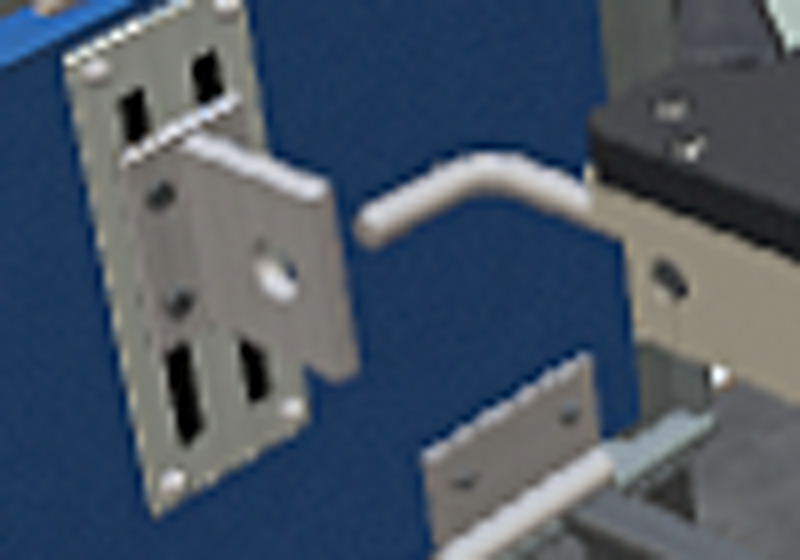

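View pics/t7c.png

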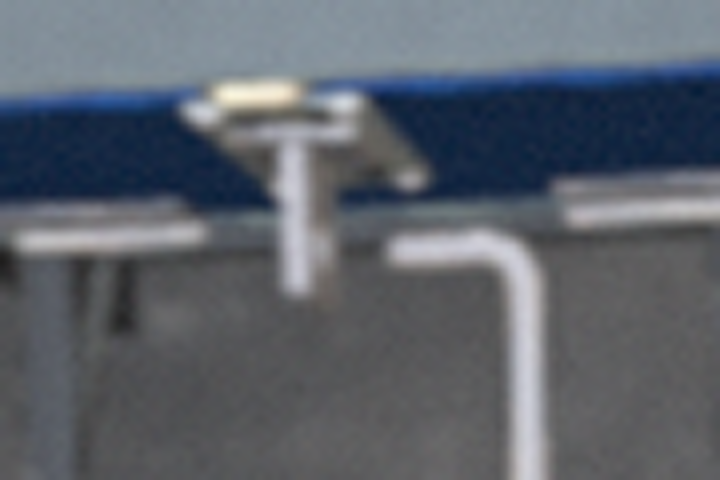

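In the scene crop the finger's axis, extended, runs through the eye (tip at (372,222), eye at (277,273)). The top view also agrees to about 1 mm, so I'm inserting with a force guard.

Run:
```python
from h import *
from bench import manip, viewer, effector
E=np.array([.6800,.0637,.2576]); n=R.from_euler('z',LY).apply([0,1,0])
f0=manip.current_force(); print(f0.round(2))
manip.servo_line(tcp_for_tip(E-n*.018),vel=.05)
for d in (-.012,-.008,-.005,-.002,.001,.004,.007,.010,.013,.016):
    manip.servo_line(tcp_for_tip(E+n*d),vel=.05); f=manip.current_force()
    print(d,f.round(2),(tip_of(manip.current_tool_pos())-E).round(4))
    if np.linalg.norm(f)>5: print('stop');break
manip.sleep(.2); print(manip.current_force().round(2),manip.current_wrist_torque().round(3),manip.current_clock())
s=viewer.get_image('scene')[:,:,::-1]; cv2.imwrite('pics/scene8.png',s); cv2.imwrite('pics/s8c.png',cv2.resize(s[185:255,170:270],None,fx=8,fy=8,interpolation=cv2.INTER_CUBIC))
```

```text
[ 0.38 -0.59 -2.61]
-0.012 [ 0.49  0.05 -3.09] [ 0.0004 -0.0112  0.0001]
-0.008 [-0.52  0.02 -0.94] [ 0.0003 -0.0075  0.    ]
-0.005 [-0.4   0.38 -1.82] [ 0.0002 -0.0048  0.    ]
-0.002 [ 0.68 -0.07 -1.85] [ 0.0001 -0.0017  0.    ]
0.001 [ 0.56  0.11 -1.09] [0.0003 0.0013 0.0002]
0.004 [ 0.43  0.14 -0.57] [0.0001 0.0044 0.0002]
0.007 [ 0.33 -0.72 -1.35] [-0.0001  0.0073  0.0001]
0.01 [ 1.24 -0.88 -1.06] [-0.0003  0.0102  0.0001]
0.013 [ 0.55  0.28 -0.23] [-0.0004  0.0132  0.0001]
0.016 [ 1.13 -1.01 -0.18] [-0.0005  0.0162  0.0001]
[-0.48 -0.36  0.06] [ 0.007 -0.402 -0.038] 18.9917
```

View pics/s8c.png

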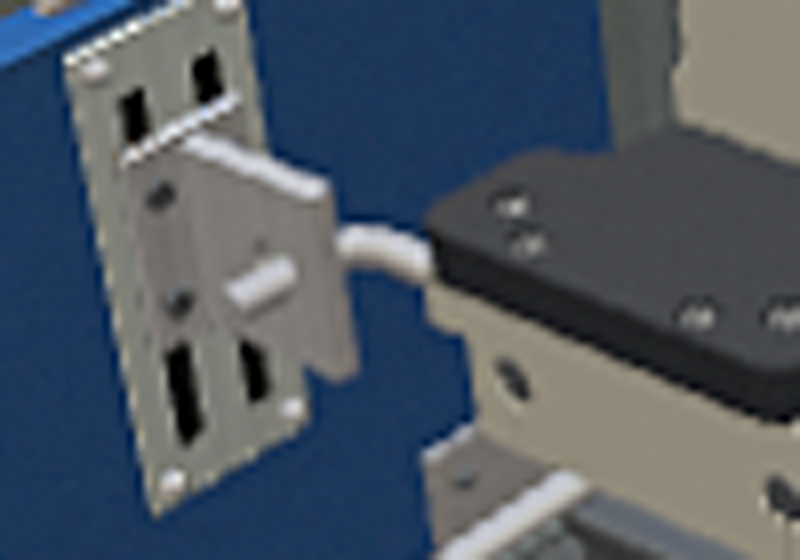

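The finger is through the eye: its end shows on the near side at crop (235,295). Forces stay within noise, with a slight upward load of about 2 N. Now I'll pull the flap off the catch along the hinge arc, nulling the radial force as I go.

```bash
cat > swing.py <<'E'
from h import *
from bench import manip, viewer, effector
import json,os
M=R.from_euler('z',LY)
E0=np.array([.6800,.0637,.2576])+M.apply([0,.016,0]) # tip start (world) at th=0
H=E0+M.apply([.028,0,0]); H[2]=.146
W=np.array([0,0,-1.8])
def run(th0,th1,step,vel,dr0=0.,z0=.1125,stop=None):
    dr=dr0
    for th in np.arange(th0,th1+1e-9,step):
        u=M.apply([-.028*np.cos(th)-z0*np.sin(th),0,z0*np.cos(th)-.028*np.sin(th)])
        rad=u/np.linalg.norm(u); tan=M.apply(np.array([-1,0,0])); tan=np.cross(rad,M.apply([0,1,0])); tan=tan if tan@M.apply([-1,0,-.01])>0 else -tan
        manip.servo_line(tcp_for_tip(H+u+rad*dr),vel=vel)
        f=manip.current_force()-W; fr=f@rad; ft=f@tan; fy=f@M.apply([0,1,0])
        print('th %.3f Fr %.1f Ft %.1f Fy %.1f dr %.1fmm My %.2f'%(th,fr,ft,fy,dr*1e3,(M.inv().apply(manip.current_wrist_torque()))[1]))
        dr+=np.clip(.00025*fr,-.001,.001) if abs(fr)>1 else 0
        if np.linalg.norm(f)>20: print('HIGH');break
        if stop and ft<-stop and th>1.4: print('STOP reached');break
    print('t',manip.current_clock(),'gap',manip.current_finger_gap()); return dr,th
E
python3 - <<'E'
from swing import *
print(run(.0,.24,.02,.04))
for nm in ('scene',): 
    s=viewer.get_image(nm)[:,:,::-1]; cv2.imwrite('pics/scene9.png',s); cv2.imwrite('pics/s9c.png',cv2.resize(s[120:320,60:330],None,fx=2.9,fy=2.9,interpolation=cv2.INTER_CUBIC))
E
```

```text
th 0.000 Fr -0.5 Ft -1.9 Fy -0.3 dr 0.0mm My -0.32
th 0.020 Fr -0.5 Ft -5.7 Fy 1.1 dr 0.0mm My -1.10
th 0.040 Fr -2.6 Ft -7.4 Fy -0.2 dr 0.0mm My -1.66
th 0.060 Fr -0.1 Ft -4.0 Fy -0.2 dr -0.7mm My -0.88
th 0.080 Fr 1.0 Ft -2.7 Fy -0.8 dr -0.7mm My -0.56
th 0.100 Fr 0.5 Ft -0.9 Fy -0.2 dr -0.4mm My -0.47
th 0.120 Fr -0.1 Ft -1.8 Fy 0.8 dr -0.4mm My -0.50
th 0.140 Fr 0.8 Ft -1.7 Fy -0.4 dr -0.4mm My -0.45
th 0.160 Fr 0.1 Ft -2.2 Fy -0.8 dr -0.4mm My -0.49
th 0.180 Fr 1.0 Ft -2.5 Fy 0.2 dr -0.4mm My -0.51
th 0.200 Fr -0.1 Ft -2.5 Fy 0.3 dr -0.4mm My -0.49
th 0.220 Fr 0.2 Ft -1.1 Fy 0.3 dr -0.4mm My -0.50
th 0.240 Fr 0.6 Ft -2.0 Fy -0.8 dr -0.4mm My -0.48
t 22.2917 gap 0.019647612678054285
(np.float64(-0.00040124295490634655), np.float64(0.24))
```

View pics/s9c.png

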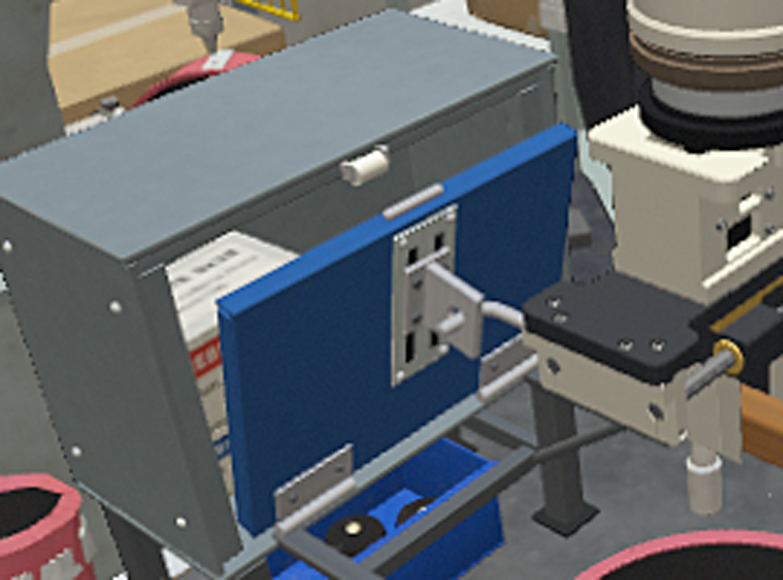

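The flap is off its catch (peak about 7–8 N) and follows smoothly at about 0.2 rad, with the hook still in the eye. Continuing.

Run:
```python
from swing import *
print(run(.28,1.2,.04,.05,dr0=-.0004))
for nm in ('scene',): 
    s=viewer.get_image(nm)[:,:,::-1]; cv2.imwrite('pics/scene10.png',s); cv2.imwrite('pics/s10c.png',cv2.resize(s[120:340,60:330],None,fx=2.7,fy=2.7,interpolation=cv2.INTER_CUBIC))
```

```text
th 0.280 Fr 0.1 Ft -0.9 Fy 0.6 dr -0.4mm My -0.34
th 0.320 Fr 0.1 Ft -1.2 Fy -0.9 dr -0.4mm My -0.23
th 0.360 Fr 0.3 Ft -0.5 Fy -1.0 dr -0.4mm My -0.19
th 0.400 Fr 0.6 Ft -1.2 Fy -0.6 dr -0.4mm My -0.22
th 0.440 Fr 0.7 Ft -1.5 Fy 0.1 dr -0.4mm My -0.30
th 0.480 Fr 0.1 Ft -0.5 Fy -0.2 dr -0.4mm My -0.24
th 0.520 Fr 0.6 Ft -0.3 Fy -1.0 dr -0.4mm My -0.18
th 0.560 Fr -0.5 Ft -0.6 Fy 0.8 dr -0.4mm My -0.11
th 0.600 Fr 0.0 Ft -1.1 Fy -0.2 dr -0.4mm My -0.06
th 0.640 Fr 0.5 Ft -0.7 Fy 0.4 dr -0.4mm My -0.12
th 0.680 Fr 1.2 Ft -0.2 Fy -0.3 dr -0.4mm My -0.03
th 0.720 Fr -0.4 Ft -1.0 Fy 0.5 dr -0.1mm My -0.07
th 0.760 Fr -0.2 Ft -0.5 Fy -0.7 dr -0.1mm My -0.08
th 0.800 Fr 0.9 Ft 0.0 Fy -0.2 dr -0.1mm My -0.06
th 0.840 Fr 0.1 Ft -0.0 Fy 1.0 dr -0.1mm My -0.03
th 0.880 Fr -0.3 Ft -0.2 Fy -0.5 dr -0.1mm My -0.07
th 0.920 Fr 0.3 Ft -0.8 Fy -0.4 dr -0.1mm My 0.01
th 0.960 Fr -0.3 Ft -0.5 Fy 0.6 dr -0.1mm My 0.03
th 1.000 Fr 0.1 Ft -0.1 Fy -0.4 dr -0.1mm My -0.05
th 1.040 Fr -0.5 Ft -0.6 Fy 0.1 dr -0.1mm My -0.02
th 1.080 Fr 0.1 Ft -0.9 Fy 0.1 dr -0.1mm My 0.02
th 1.120 Fr 0.2 Ft -0.3 Fy 0.2 dr -0.1mm My 0.00
th 1.160 Fr -0.4 Ft -0.2 Fy 0.2 dr -0.1mm My -0.02
th 1.200 Fr 0.1 Ft -0.8 Fy -0.3 dr -0.1mm My -0.06
t 28.3417 gap 0.01970816650526418
(np.float64(-0.00011148304650127224), np.float64(1.1999999999999995))
```

View pics/s10c.png

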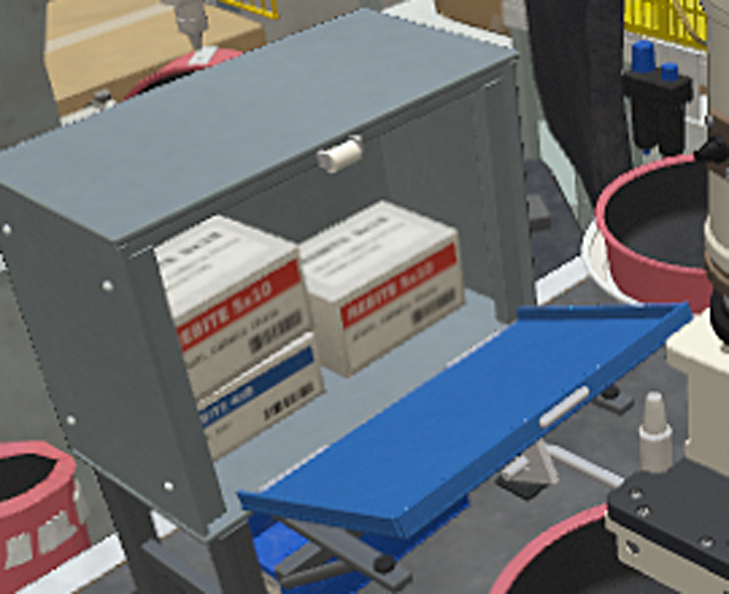

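The flap is at about 1.2 rad with the hook still engaged (the lug is visible below the flap) and all forces are around 1 N. Finishing slowly down to the stop.

Run:
```python
from swing import *
print(run(1.23,1.60,.025,.035,dr0=-.0001,stop=4))
manip.sleep(.2); print(manip.current_force().round(2),manip.current_tool_pos())
s=viewer.get_image('scene')[:,:,::-1]; cv2.imwrite('pics/scene11.png',s); cv2.imwrite('pics/s11c.png',cv2.resize(s[120:360,60:330],None,fx=2.5,fy=2.5,interpolation=cv2.INTER_CUBIC))
s=viewer.get_image('top')[:,:,::-1]; cv2.imwrite('pics/top11.png',s)
```

```text
th 1.230 Fr 0.2 Ft -0.3 Fy 0.6 dr -0.1mm My -0.04
th 1.255 Fr -0.4 Ft 0.2 Fy -0.0 dr -0.1mm My -0.00
th 1.280 Fr -0.4 Ft -0.3 Fy 0.4 dr -0.1mm My -0.05
th 1.305 Fr 0.1 Ft -1.2 Fy -0.2 dr -0.1mm My 0.07
th 1.330 Fr 0.1 Ft -0.3 Fy -0.2 dr -0.1mm My -0.03
th 1.355 Fr 0.3 Ft -0.2 Fy 0.4 dr -0.1mm My -0.06
th 1.380 Fr 0.3 Ft 0.9 Fy 0.2 dr -0.1mm My -0.07
th 1.405 Fr 0.6 Ft 0.3 Fy 0.4 dr -0.1mm My 0.03
th 1.430 Fr 0.8 Ft 0.2 Fy 0.3 dr -0.1mm My -0.05
th 1.455 Fr -0.4 Ft -0.8 Fy -0.8 dr -0.1mm My -0.02
th 1.480 Fr 0.2 Ft 0.7 Fy 0.3 dr -0.1mm My 0.06
th 1.505 Fr 0.4 Ft 1.4 Fy -0.1 dr -0.1mm My -0.02
th 1.530 Fr -0.1 Ft -0.2 Fy 1.0 dr -0.1mm My 0.04
th 1.555 Fr 0.1 Ft 0.5 Fy 0.4 dr -0.1mm My -0.05
th 1.580 Fr 0.7 Ft 4.6 Fy -0.1 dr -0.1mm My -0.04
t 32.1417 gap 0.019666662371464368
(-0.0001, np.float64(1.5799999999999987))
[-1.48 -0.05  0.54] [0.42965052 0.03842581 0.07159136]
```

View pics/s11c.png

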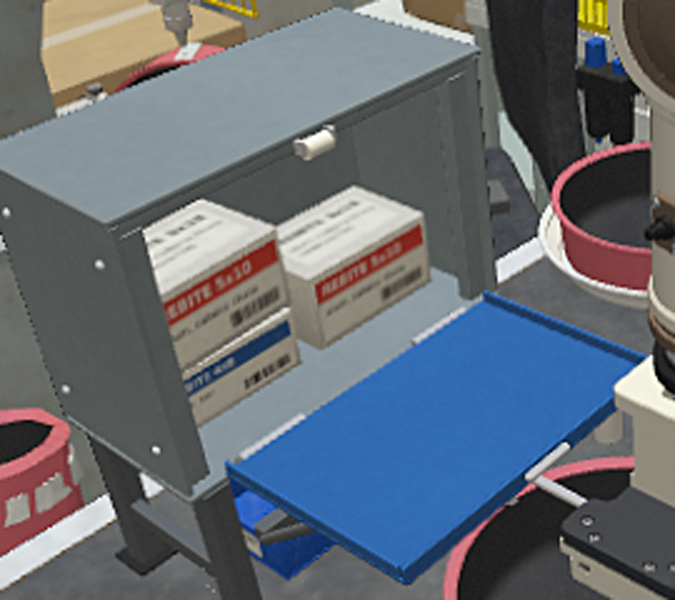

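View pics/top11.png

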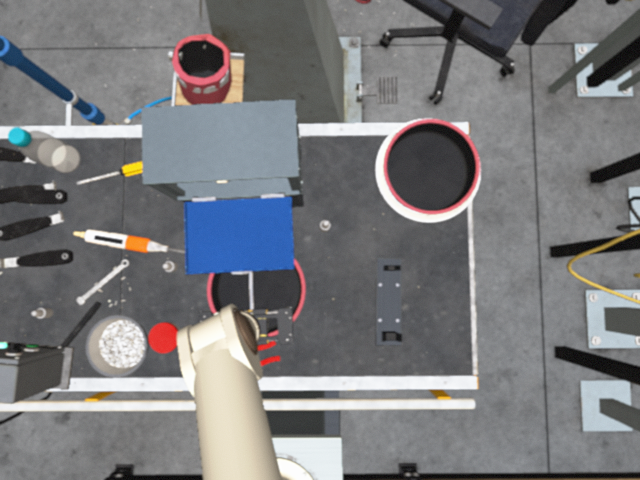

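The top view shows the flap lying flat over its arms, spanning (186..293, 197..273). I'll confirm the stop by pressing gently, watching for a force rise.

Run:
```python
from swing import *
p=manip.current_tool_pos(); p[2]=.0715
fs=[]
for i in range(1,9):
    manip.servo_line(p-[0,0,.001*i],vel=.02); 
    f=np.mean([manip.current_force() for _ in range(3)],0); print(i,f.round(2),manip.current_wrist_torque().round(2),manip.current_tool_pos()[2])
    if f[2]>6: break
print(manip.current_clock())
s=viewer.get_image('scene')[:,:,::-1]; cv2.imwrite('pics/scene12.png',s)
print((cv2.absdiff(s,cv2.imread('pics/scene11.png')).max(2)>40)[230:360,140:330].sum())
```

```text
1 [-2.26  0.47  2.82] [ 0.08 -0.09  0.04] 0.07053212434695255
2 [-2.58 -0.25  2.67] [ 0.09 -0.14  0.04] 0.06947085998611827
3 [-3.18 -0.78  2.89] [ 0.07 -0.15  0.06] 0.06844648519005991
4 [-2.02 -0.45  2.03] [ 0.05 -0.11  0.02] 0.0674541209362243
5 [-3.36  0.09  2.72] [ 0.05 -0.16  0.01] 0.06643143619105704
6 [-2.57 -0.87  2.5 ] [ 0.1  -0.15 -0.04] 0.06546870467363752
7 [-3.47 -1.15  2.6 ] [ 0.07 -0.14  0.01] 0.06444745331281777
8 [-3.4  -0.39  2.69] [ 0.03 -0.15  0.02] 0.06345017074897402
34.4417
1206
```

Run:
```python
import cv2,numpy as np
a=cv2.imread('pics/scene11.png')[230:380,140:340];b=cv2.imread('pics/scene12.png')[230:380,140:340]
cv2.imwrite('pics/cmp.png',np.hstack([cv2.resize(x,None,fx=2,fy=3.6,interpolation=cv2.INTER_CUBIC) for x in (a,b)]))
def blue(im):
    h=cv2.cvtColor(im,cv2.COLOR_BGR2HSV); m=((h[...,0]>100)&(h[...,0]<125)&(h[...,1]>150)).astype(np.uint8)
    return m
for x in (a,b):
    m=blue(x); print([ (np.where(m[:,c])[0].max()) for c in range(60,150,10)], m.sum())
```

```text
[np.int64(110), np.int64(116), np.int64(122), np.int64(117), np.int64(108), np.int64(99), np.int64(92), np.int64(83), np.int64(70)] 10041
[np.int64(110), np.int64(116), np.int64(122), np.int64(117), np.int64(108), np.int64(99), np.int64(92), np.int64(83), np.int64(70)] 10125
```

View pics/cmp.png

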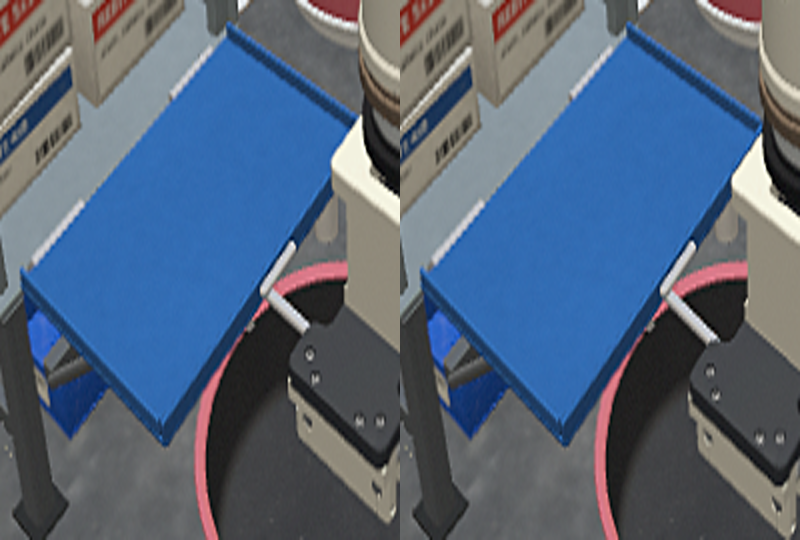

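The flap's near corner stayed at row 122 during the extra press, so the flap is on its stop. The rod instead pitched slightly in the grip, hook up by about 0.03–0.05 rad, and I'll measure and correct that. Next I'll unload the finger in the eye and withdraw along -y.

Run:
```python
from swing import *
p=manip.current_tool_pos()
n=M.apply([0,1,0]); ex=M.apply([1,0,0])
def step(q,v=.04):
    manip.servo_line(q,vel=v); f=np.mean([manip.current_force() for _ in range(3)],0)-W; print((np.array(q)-p).round(4),'f',f.round(1)); return f
off=np.zeros(3)
for i in range(5):
    f=step(p+off,.03)
    if abs(f[2])<1.2 and abs(f[0])<1.2: break
    d=np.zeros(3)
    if f[2]>1.2: d[2]=.001
    if f[2]<-1.2: d[2]=-.001
    if f[0]<-1.2: d-=ex*.001
    if f[0]>1.2: d+=ex*.001
    off+=d
if f[2]>1 : off[2]+=.0005
for k in (.005,.01,.016,.022,.028,.034,.042):
    f=step(p+off-n*k,.06)
    if np.linalg.norm(f)>5: print('halt');break
print(manip.current_clock())
s=viewer.get_image('scene')[:,:,::-1]; cv2.imwrite('pics/scene13.png',s); cv2.imwrite('pics/s13c.png',cv2.resize(s[200:400,140:400],None,fx=3,fy=3,interpolation=cv2.INTER_CUBIC))
```

```text
[0. 0. 0.] f [-2.1 -0.5  4. ]
[-0.001 -0.     0.001] f [-0.1 -0.9  1.5]
[-0.001 -0.     0.002] f [ 1.  -0.1  0.1]
[-0.0008 -0.005   0.002 ] f [-0.3 -0.2 -0.4]
[-0.0006 -0.01    0.002 ] f [-0.4  0.8  1. ]
[-0.0004 -0.016   0.002 ] f [ 1.3 -0.4  1.1]
[-0.0002 -0.022   0.002 ] f [-0.5 -0.1  0.4]
[ 0.    -0.028  0.002] f [0.2 0.3 0.5]
[ 0.0003 -0.034   0.002 ] f [ 0.2  0.  -0. ]
[ 0.0006 -0.042   0.002 ] f [-0.8 -0.5  0.1]
37.025
```

View pics/s13c.png

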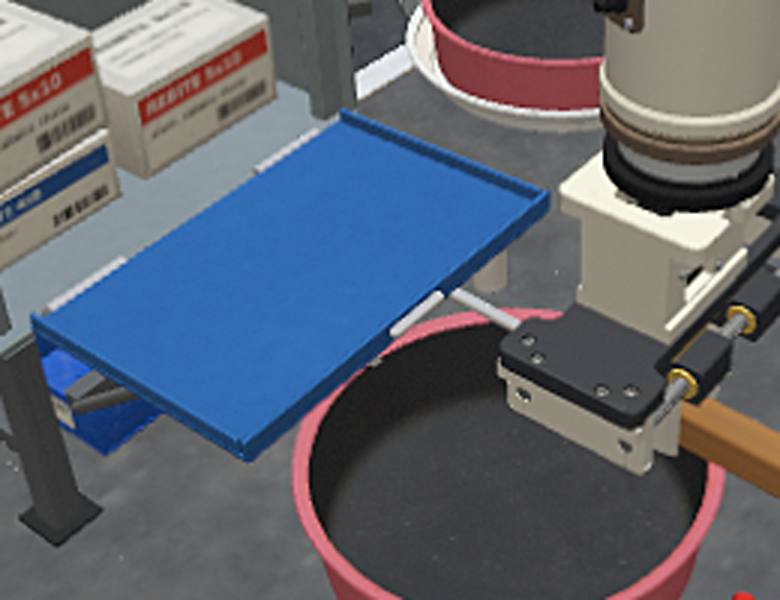

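Unhooked: forces are near zero and the flap hasn't moved. Now I'll back the hook out from under the flap, moving sideways clear of the arm, then raise it.

Run:
```python
from swing import *
p=manip.current_tool_pos(); print(p)
def go(q,v=.12,o=None):
    manip.servo_line(q,o,vel=v) if o is not None else manip.servo_line(q,vel=v)
    f=manip.current_force()-W; print(np.round(q,3),f.round(1)); assert np.linalg.norm(f)<8
z=p[2]-.006
go([p[0],p[1],z],.06)
go([p[0]-.026,p[1]-.004,z],.1)
go([.395,-.06,z]); go([.39,-.17,z],.15); 
go([.40,-.2,.2],.2); 
go([.4548,-.2764,.2],.2,tq(-.022)); manip.sleep(.3)
print(manip.current_clock(),manip.current_tool_pos(),manip.current_finger_gap())
for nm in ('scene','top','wrist'): cv2.imwrite(f'pics/{nm}14.png',viewer.get_image(nm)[:,:,::-1])
s=cv2.imread('pics/scene14.png'); cv2.imwrite('pics/s14c.png',cv2.resize(s[120:300,320:520],None,fx=4,fy=3.3,interpolation=cv2.INTER_CUBIC))
```

```text
[ 0.43015738 -0.00378743  0.06544839]
[ 0.43  -0.004  0.059] [-0.8  0.5  0.4]
[ 0.404 -0.008  0.059] [ 1.  -0.3 -0.2]
[ 0.395 -0.06   0.059] [ 0.5 -0.7  0.4]
[ 0.39  -0.17   0.059] [0.3 0.6 0.8]
[ 0.4 -0.2  0.2] [ 0.3  0.2 -0.1]
[ 0.455 -0.276  0.2  ] [-0.   0.2  0.1]
41.0 [ 0.45450162 -0.27578149  0.20022125] 0.019707461091880832
```

View pics/s14c.png

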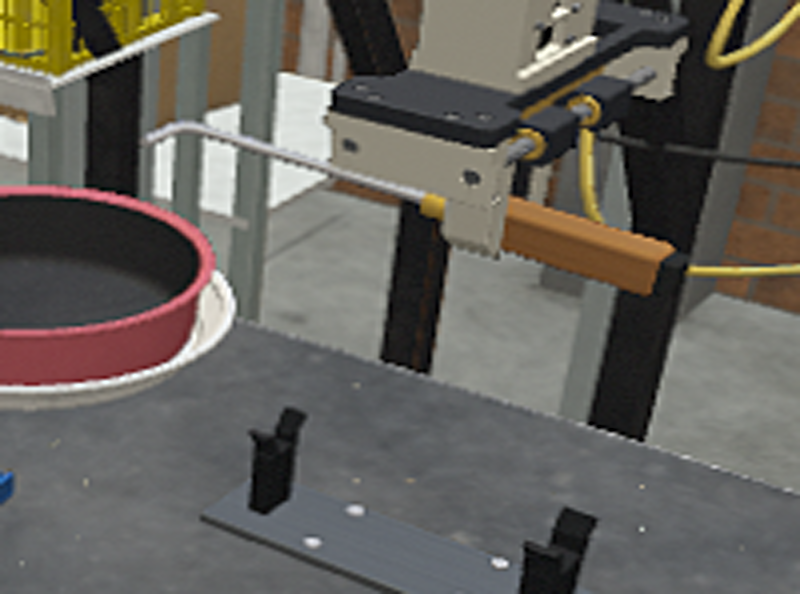

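View pics/wrist14.png

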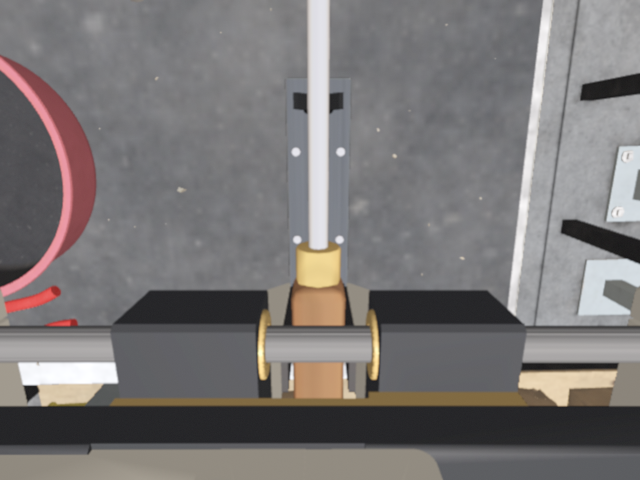

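View pics/top14.png

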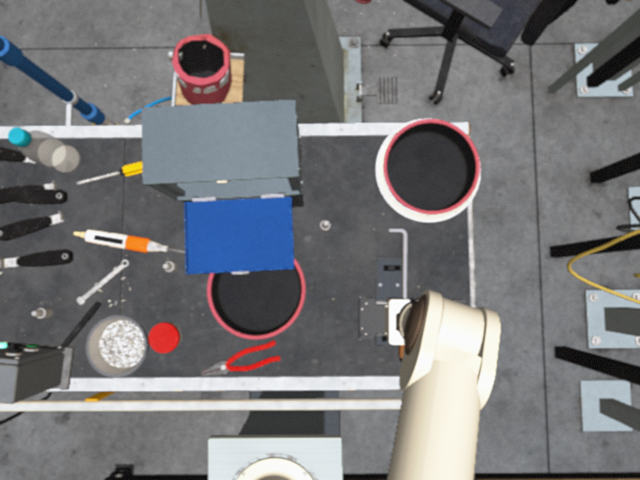

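Run:
```python
from h import *
from bench import viewer
s=viewer.get_calibration('scene')
px=[[320+(x+.5)/4-.5,120+(y+.5)/3.3-.5] for x,y in ((200,130),(260,146),(320,164),(380,183),(415,196),(432,206))]
n=R.from_euler('z',-.022).apply([0,1,0])
P=onplane(s,px,np.array([.4545,-.2758,0]),n); print(P.round(4)); f=np.polyfit(P[:5,0],P[:5,2],1); print('slope',f[0],'z at origin',np.polyval(f,.4545))
# same for lifted, unslipped pose check: scene0 lying rod
px=[[350+x/5,180+y/4.6] for x,y in ((80,285),(110,300),(150,318),(200,340))]
P=onplane(s,px,np.array([.4545,-.2763,0]),n); print(P.round(4),np.polyfit(P[:,0],P[:,2],1)[0])
```

```text
[[ 0.6108 -0.2792  0.2529]
 [ 0.5766 -0.2785  0.2528]
 [ 0.5436 -0.2778  0.2515]
 [ 0.5116 -0.2771  0.2498]
 [ 0.4934 -0.2767  0.2477]
 [ 0.4843 -0.2765  0.2445]]
slope 0.043633437963023596 z at origin 0.24688707799485046
[[ 0.6095 -0.2797  0.0624]
 [ 0.5939 -0.2794  0.0607]
 [ 0.5736 -0.2789  0.0596]
 [ 0.5487 -0.2784  0.0585]] 0.06171964350491107
```

Run:
```python
from h import *
from bench import viewer
s=viewer.get_calibration('scene'); n=R.from_euler('z',-.022).apply([0,1,0])
def line(name,c0,c1,rowf,y0):
    g=cv2.cvtColor(cv2.imread(name),cv2.COLOR_BGR2GRAY).astype(float); pts=[]
    for c in range(c0,c1):
        r=int(round(rowf(c))); seg=g[r-6:r+7,c]; w=np.clip(seg-0.6*seg.max()-.4*np.median(seg),0,None)
        pts.append([c,(w*np.arange(r-6,r+7)).sum()/w.sum()])
    P=onplane(s,pts,np.array([.4545,y0,0]),n); 
    f=np.polyfit(P[:,0],P[:,2],1); res=np.abs(P[:,2]-np.polyval(f,P[:,0]));k=res<.0015
    f=np.polyfit(P[k,0],P[k,2],1); print(name,f[0],np.polyval(f,.4545),k.sum(),len(k),P[[0,-1]].round(4))
line('pics/scene0.png',370,384,lambda c:244+(c-366)*17/47,-.2763)
line('pics/scene0.png',394,412,lambda c:244+(c-366)*17/47,-.2763)
line('pics/scene0.png',370,412,lambda c:244+(c-366)*17/47,-.2763)
line('pics/scene14.png',384,420,lambda c:164.2+(c-385)*(179-164.2)/(424-385),-.2758)
line('pics/scene14.png',372,420,lambda c:160+(c-372)*(179-160)/(424-372),-.2758)
```

```text
pics/scene0.png -0.02145421018859443 0.06336819460644573 13 14 [[ 0.599  -0.2795  0.0603]
 [ 0.5664 -0.2788  0.0631]]
pics/scene0.png -0.005088273814932842 0.06107577822705531 18 18 [[ 0.5392 -0.2782  0.0607]
 [ 0.4989 -0.2773  0.0611]]
pics/scene0.png -0.0028051098304545004 0.06095645306376911 37 42 [[ 0.599  -0.2795  0.0603]
 [ 0.4989 -0.2773  0.0611]]
pics/scene14.png 0.03021294021745066 0.24800254144838743 15 36 [[ 0.578  -0.2785  0.2534]
 [ 0.5025 -0.2769  0.2489]]
pics/scene14.png 0.0030121763570938164 0.2497515319662502 19 48 [[ 0.6056 -0.2791  0.2578]
 [ 0.5025 -0.2769  0.2489]]
```

```bash
cat >> h.py <<'E'
def tcp_for_org(O,yaw,pitch): return np.array(O)-.0455*R.from_euler('ZY',[yaw,pitch]).as_matrix()[:,2]
E
python3 - <<'E'
from h import *
from bench import manip, viewer
manip.servo_line(tcp_for_org([.4548,-.2764,.105],-.022,.04),tq(-.022,.04),vel=.15); manip.sleep(.3)
print(manip.current_tool_pos(),manip.current_force().round(2),manip.current_clock())
for nm in ('scene','wrist'): cv2.imwrite(f'pics/{nm}15.png',viewer.get_image(nm)[:,:,::-1])
s=cv2.imread('pics/scene15.png'); cv2.imwrite('pics/s15c.png',cv2.resize(s[160:310,330:500],None,fx=4.6,fy=4,interpolation=cv2.INTER_CUBIC))
E
```

```text
[ 0.45331227 -0.27671902  0.06018694] [-0.07 -0.6  -1.64] 42.5333
```

View pics/s15c.png

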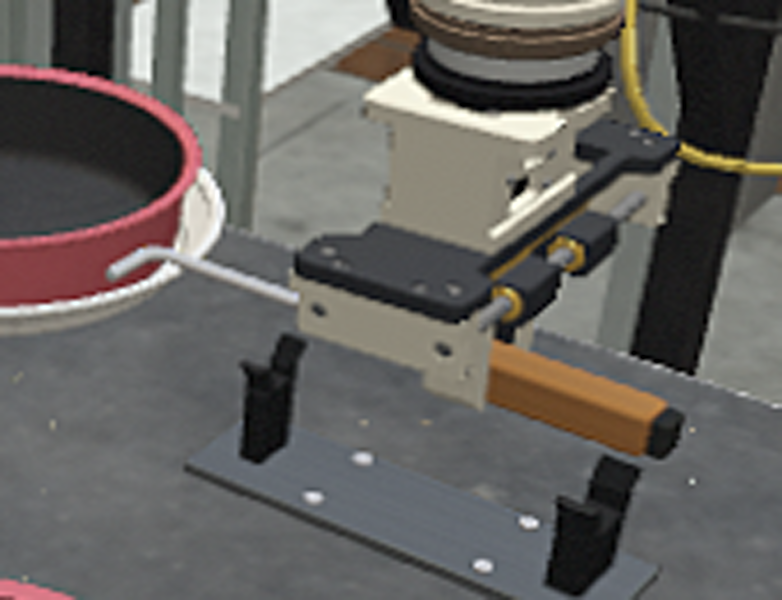

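Run:
```python
from h import *
from bench import viewer
s=viewer.get_calibration('scene'); n=R.from_euler('z',-.022).apply([0,1,0])
def sl(px,fx,fy,o):
    q=[[o[0]+(x+.5)/fx-.5,o[1]+(y+.5)/fy-.5] for x,y in px]
    P=onplane(s,q,np.array([.4545,-.2765,0]),n); print(P.round(4)); print((P[1,2]-P[0,2])/(P[1,0]-P[0,0]))
sl([(603,496),(65,285),(25,308)],5,4.6,(350,180))
sl([(665,433),(155,250),(115,270)],4.6,4,(330,160))
```

```text
[[ 0.3699 -0.2746  0.0613]
 [ 0.6183 -0.2801  0.0596]
 [ 0.6386 -0.2806  0.0378]]
-0.00687074077365345
[[ 0.3702 -0.2746  0.107 ]
 [ 0.6189 -0.2801  0.108 ]
 [ 0.6406 -0.2806  0.0871]]
0.004088491806653395
```

The rod now looks level to about 0.011 rad, its height is 0.1046 m against 0.105 commanded, and its place along x is within 0.5 mm of where it lay. I'll set pitch to 0.05 and lower it with a force guard.

Run:
```python
from h import *
from bench import manip, viewer, effector
for z in (.09,.075,.068,.064,.061,.059,.058):
    manip.servo_line(tcp_for_org([.4545,-.2763,z],-.022,.05),tq(-.022,.05),vel=.06)
    f=np.mean([manip.current_force() for _ in range(3)],0); print(z,f.round(2))
    if f[2]>3 or np.hypot(f[0],f[1])>4: print('contact');break
manip.sleep(.2); print(manip.current_tool_pos(),manip.current_clock(),manip.current_wrist_torque().round(2))
for nm in ('scene','wrist'): cv2.imwrite(f'pics/{nm}16.png',viewer.get_image(nm)[:,:,::-1])
s=cv2.imread('pics/scene16.png'); cv2.imwrite('pics/s16c.png',cv2.resize(s[180:310,350:500],None,fx=5,fy=4.6,interpolation=cv2.INTER_CUBIC))
```

```text
0.09 [-0.27  0.5  -1.53]
0.075 [ 0.18  0.47 -0.79]
0.068 [ 0.15 -0.25 -0.61]
0.064 [-0.02 -0.03 -0.97]
0.061 [ 0.2   0.68 -1.07]
0.059 [ 1.08 -1.19 -1.66]
0.058 [-0.47 -0.18 -0.69]
[ 0.452375   -0.27630269  0.01268772] 44.9 [ 0.02 -0.12 -0.01]
```

View pics/s16c.png

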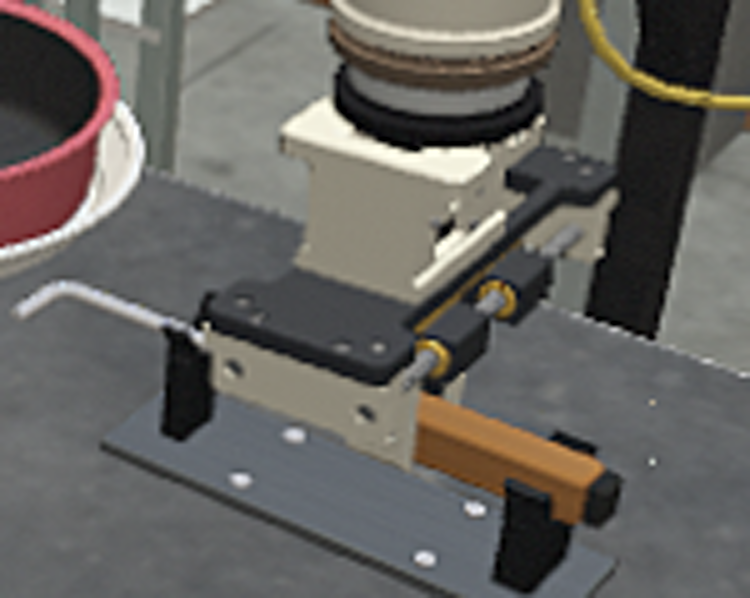

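View pics/wrist16.png

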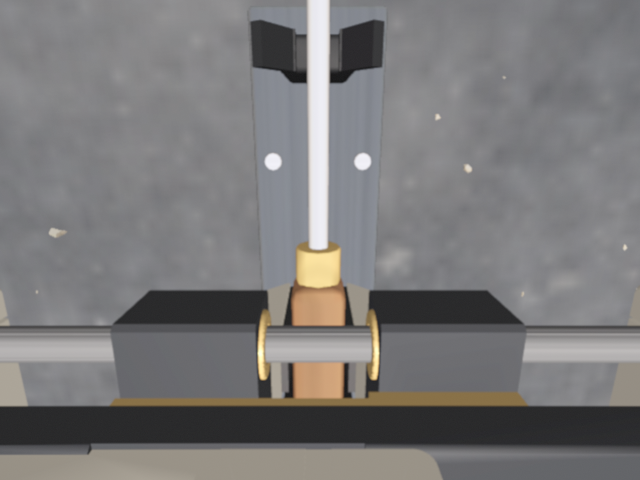

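The picture matches the pre-pick view (hook bend at crop (65,285), end cap at (603,496)), and the rod sits centred in both saddles. Releasing.

Run:
```python
from h import *
from bench import manip, viewer, effector
manip.servo_line(tcp_for_org([.4545,-.2763,.0575],-.022,.05),vel=.03)
effector.open_jaws(); manip.sleep(.1); print(manip.current_finger_gap(),manip.current_force().round(2))
T=R.from_quat(manip.current_tcp_rot()); p=manip.current_tool_pos()
manip.servo_line(p-T.apply([0,0,.06]),vel=.1); print(manip.current_force().round(2))
manip.servo_line([.42,-.32,.3],tq(-.022),vel=.25)
manip.move_pose([.3,-.55,.25],tq(-.6)); manip.sleep(.2)
print(manip.current_clock(),manip.current_force().round(2))
for nm in ('scene','top'): cv2.imwrite(f'pics/{nm}17.png',viewer.get_image(nm)[:,:,::-1])
a=[cv2.resize(cv2.imread(f'pics/top{k}.png')[220:360,350:430],None,fx=4.2,fy=4.2,interpolation=cv2.INTER_CUBIC) for k in (0,17)]
cv2.imwrite('pics/cmp17.png',np.hstack(a))
```

```text
0.09200493993180692 [-0.56  0.39  0.32]
[-0.5  -0.02 -0.17]
49.65 [-0.26 -0.38  0.46]
```

View pics/scene17.png

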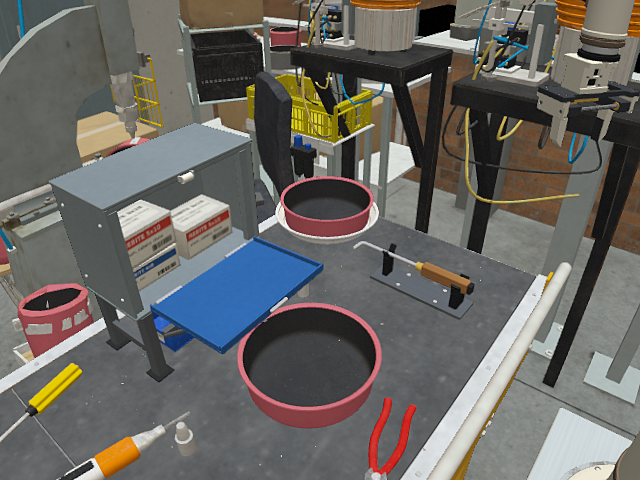

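View pics/cmp17.png

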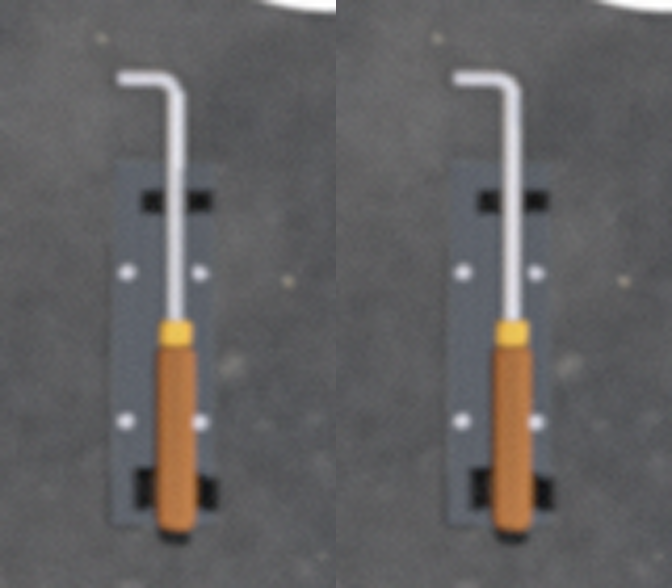

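View pics/top17.png

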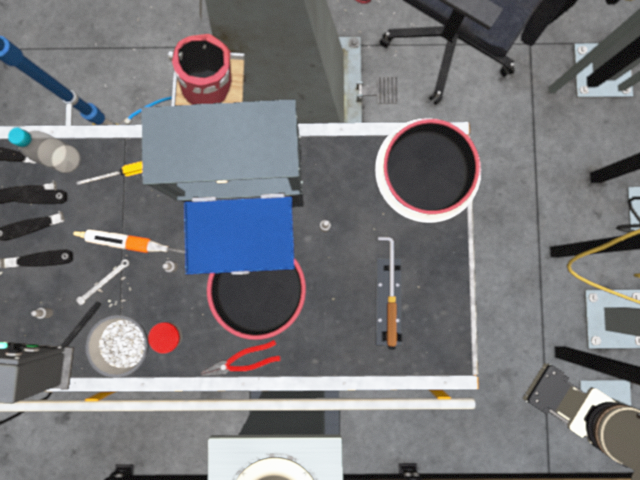

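The rod lies exactly as before in the top crop. The flap is down, and the punch (325,225) and pots haven't moved. One quick check of the flap edge against the pressed state, then I'll hand in.

Run:
```python
import cv2,numpy as np
from bench import manip
for k in (12,17):
    x=cv2.imread(f'pics/scene{k}.png')[230:380,140:340]
    h=cv2.cvtColor(x,cv2.COLOR_BGR2HSV); m=((h[...,0]>100)&(h[...,0]<125)&(h[...,1]>150))
    print([np.where(m[:,c])[0].max() for c in range(60,120,10)])
print(manip.hand_in(), manip.current_clock())
```

```text
[np.int64(110), np.int64(116), np.int64(122), np.int64(117), np.int64(108), np.int64(99)]
[np.int64(110), np.int64(116), np.int64(122), np.int64(117), np.int64(108), np.int64(99)]
the job is handed in; nothing more can be done
the job is handed in; nothing more can be done
```

The flap is down on its rest arms, the rod is back in its rest as it lay, and the job was handed in about 50 s into the 67 s allowed. `hand_in()` gives no verdict.

**What I did:** I took the rod from its rest and put its finger through the eye on the first try. The flap came off the catch at about 7–8 N and swung down at about 1 N with the hook still in the eye. I then unhooked and laid the rod back.

**Last checks:**
- **Flap:** its edge is pixel-identical to when I pressed it against its stop, and it did not move on unhooking.
- **Rod:** it looks the same as at the start in the top view.
- **Other things:** the punch and pots are where they were, and the robot is clear of everything.

**What failed or disagreed:**
- **First grip missed:** the real fingertips sit about 30 mm above the reported tool point. The jaws closed on top of the handle with about 21 N; the rod stayed put, and I regripped lower.
- **Grip force:** I used 60 N, the gripper's stated maximum, although the rod calls for 80 N. `close()` returned False even with the handle held, so I went by the 19.6 mm finger gap.
- **Rod slipped in the grip:** while I pressed on to confirm the stop (about 4–5 N, 8 mm of hand travel), the rod pitched about 0.05 rad in the jaws. I tilted the hand to correct that before laying it down.
- **Stop not felt by force:** the force stayed flat because of that slip, so the evidence that the flap is fully down is the pictures.

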